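Fit the green filter carrier and select its channel on the bench photometer

ROBOT

A 6-joint arm with a two-finger parallel gripper is mounted at the origin on the work surface. World frame = base frame: x ahead of the robot, y to its left, z up, the work surface at z = 0. Lengths are in m, angles in rad, forces in N, time in s.
With the tool pointing down it reaches from about 0.4 to 0.825 m from the base axis. Payload 7 kg.
Tool frame: the origin (TCP) lies on the mounting face of the last link; the fingertips stand 178 mm ahead of it and the grasp point (between the pads) lies arm.grip_depth ahead of it (arm.grip_depth is the distance from the TCP to the grasp point, in m); z points along the fingers, y is the direction in which the jaws open and shut (so a half turn about z gives the same grasp; the last joint's range is limited). The gripper opens to 88 mm and grips with 3 to 60 N. Pads are 19 mm wide; open, the fingers measure 130 mm over their backs; the gripper's body (78 mm by 193 mm) begins 47 mm behind the grasp point.
Start: joints at [1.587, 0.359, 0.012, 0, -1.224, -0.288], TCP at [0.181, 0.65, 0.405] pointing down, gripper open.
Joint ranges: [-3.07, 3.07], [-1.43, 2.12], [-1.02, 1.25], [-3.03, 1.67], [-3.05, -0], [-3.03, 3.03]. Speed limits (rad/s): [2.39, 2.39, 3.01, 3.14, 3.14, 3.14].

INTERFACE

Orientations are given as [roll, pitch, yaw] about the fixed x, y, z axes, in that order (R = Rz(yaw) Ry(pitch) Rx(roll)).
In Python, from station import arm gives the robot as it stands.
- The arm moves only by the tool carry_out, never from a script. Its argument "targets" is a list that holds one entry, the list of rows, each a list of 7 numbers: the turn, a rotation vector about the tool's x, y, z in units of 8 degrees (1.0 is 8 degrees), then the shift along the tool's x, y, z in units of 2.5 cm (1.0 is 2.5 cm), then the opening, from -1 (shut) to 1 (fully open). A call has 1 to 20 rows; each row shifts and turns the commanded pose from where the row before left it, along the tool's axes as they then stand; what a row does not reach is not made up. A row lasts 1/8 s, in which the tool goes at most 62.5 mm and 10.7 degrees, less where a joint would pass 70% of its speed; a pose out of reach is approached as far as the arm can. A call with a number of a shift or a turn outside -1 to 1 is refused whole. A call with a gripper value outside its range is refused whole. The fingers move at their own pace and stop on an object; "squeeze" is the grip in N (left out, the last holds). Time passes only in rows, so rows that do not move let the fingers close. It gives the time, the measured TCP pose, the force and the opening at its end, in the units of the state.
- arm.get_state(): the state, without advancing time (a new reading comes with each control period).
- arm.grab_frame(name): name is "scene" or "top"; returns (picture, depth): 480x640x3 uint8, red, green, blue; 480x640 float32, m along the optical axis (not along the pixel's ray), 0 where there is no reading.
- arm.camera_model(name): a dict with "camera_matrix" (3x3 intrinsics, pixels), "world_from_camera" (4x4, takes a point from camera to world coordinates). Camera axes: x right, y down, z forward; pixel columns grow to the right and rows downward; lengths in m; the calibration is good to about 2 mm. A picture is of the moment at which its call begins. camera_model takes no time and is no camera call.
- arm.job_done(): hands the job in, once; it reports no verdict.
Trained networks look in the newest picture that a camera, given by its name, has taken for a name from the list of things; names that differ only in an ending like _2 or _b are one class to them, and where a whole thing is asked for, a point or a joint stands for the part that bears it (a point fixed in the world has none). Each returns a list of dicts, best first, with "conf" (0 to 1); they miss things now and then, are a little off and sometimes report something else, mostly with a low value. They report only what shows in the picture. A call takes as long as a camera call. They do not tell look-alikes from the thing itself.
- arm.spot_in(camera, query): "point" ([row, column] in pixels, amid what is visible of it).
- arm.landmark_of(camera, query): "point" ([row, column] in pixels: a listed point, or the origin of a listed thing).
The state is a dict: "t": time; "q": joint angles; "qd": joint speeds; "joint_efforts": joint torques, N m; "eef_pos": TCP position; "ee_rot": TCP orientation; "force": force on the tool from outside, world axes, zero at the start; "moment": the same for the moment, N m; "width": finger opening in m.
Only numpy, scipy, OpenCV 4.12 (cv2) and the standard library are available. Lean on these libraries where they do the work, as an engineer would, in place of code of your own. Each camera call takes 0.05 s, during which the arm holds its last target.

TASK

Slide the green filter carrier, nose first, fully home into the low slot under the photometer's fixed bar, and set the photometer's selector dial to its third position, the large green dot, one or two clicks clockwise from where its pointer stands. Either job may come first; leave the orange carrier and everything else on the bench where they stand.

Things in the scene. Friction and masses are not known exactly. Their poses are not given: they have to be found in the camera images.
- green_carrier: The filter carrier to fit, about 0.15 kg: a flat grey plate 120 long (x) x 60 wide (y) x 12 thick, with a round green window, and an upright grey fin with a green top at its tail. Origin: centre of the plate's underside; +x points from tail to nose, z up. It starts flat on the bench with its nose away from the robot, turned some 10 to 35 degrees to the left.
- green_fin (a point): Grip point on the green carrier's fin, in the fin's middle, 40 mm above the plate's underside and 45 mm behind the plate's centre. The fin is 30 long (x) x 14 thick (y) x 48 high, standing on the plate, so from 12 to 60 mm above the underside; grip it across its 14 mm thickness (along y). Axes as the carrier's.
- green_nose (a point): Centre of the green carrier's nose (front end face), 6 mm above its underside. Axes as the carrier's.
- orange_fin (a point): The same grip point on the other carrier, which has the same shape but an orange window and an orange fin top; it must be left alone.
- slot_mouth (a point): On the photometer (fixed, cream): centre of the slot's mouth, on the slot's floor, 15 mm above the bench. x points into the slot, y across it, z up. The slot is 66 wide, 17 high and 72 deep, beneath a fixed steel bar whose front face is at x = 0.
- slot_stop (a point): Centre of the slot's rubber end stop, on the slot's floor, at x = 72 mm from the mouth; axes as the mouth's. When the carrier is home its nose touches the stop and the front face of its fin stands 18 mm outside the bar.
- apron_edge (a point): Middle of the outer edge of the flat apron before the slot, 90 mm out from the mouth, level with the slot's floor; axes as the mouth's. The apron is 112 wide. Two side rails on it, 9 high and 66 apart, lead into the slot; they flare outwards over the outer 40 mm.
- head_edge (a point): Middle of the lower front edge of the photometer's head, which overhangs the mouth by 22 mm from 90 to 155 mm above the slot's floor and is 144 wide; axes as the mouth's. An upright gripper holding the fin would strike it: lean the tool back from it, about 25 to 45 degrees from vertical, to bring the carrier home.
- photometer: The whole fixed instrument; origin at bench level under the slot's mouth, axes as the mouth's. To the -y side of the slot is a console, 60 mm high above the bench, from y = -100 to -285 mm and x = -100 to 190 mm, which bears the dial.
- dial (a joint): Angle of the selector dial on the console (rad), growing as it turns clockwise seen from above. It has four clicking rest positions at 0, 0.5, 1.0 and 1.5 rad and stops just beyond 0 and 1.5; a spring pulls it into the nearest one, and it stays there. Passing a click takes less than 0.15 N m. The goal, marked by the large green dot, is the third position, 1.0 rad. It starts at 0 or 0.5 rad, one or two clicks short.
- dial_grip (a point): On the dial's axis, which is vertical, at a good height to grip: 29 mm above the console. The dial is a black disc 56 across and 6 high with an upright grip bar 52 long (x) x 14 thick (y), from 6 to 40 mm above the console, with a white pointer line on its top's +x half; x points along the bar to the pointer end and turns with the dial, z up.
- buffer0: Bottle of buffer, 42 across, 100 high, clear with a white cap; bystander, origin under its centre.
- buffer1: Second such bottle, bystander.
- buffer2: Third such bottle, bystander.
- beaker: Glass beaker, 68 across, 90 high; bystander, origin under its centre.
- cuvette_box: Blue divided cuvette box, 90 x 70 x 35 high; bystander, origin under its centre.
- dish: White dish, 90 across, 16 high; bystander, origin under its centre.
Not all that is in view belongs to the job. Leave any yellow look-alike of the green_carrier alone.

How it is judged:
At the end, for the whole second after the job is handed in: The green carrier lies flat in the slot under the bar with its nose within 6 mm of the end stop, lined up with the slot within 0.08 rad; the dial rests at its third position (1.0 rad, within 0.15); the orange carrier and the other loose things are within 40 mm of where they started; nothing moves (x of green_nose in the frame of slot_mouth between 0.066 and 0.078 m and y of green_nose in the frame of slot_mouth between -0.006 and 0.006 m and z of green_nose in the frame of slot_mouth between 0 and 0.014 m and angle between the x axis of green_nose and the x axis of slot_mouth, either way round below 0.08 rad and value of joint dial between 0.85 and 1.15 rad and velocity of joint dial between -0.05 and 0.05 rad/s and linear speed of green_carrier below 0.01 m/s and distance of each of orange_fin, buffer0, buffer1, buffer2, beaker, cuvette_box, dish from where it was at the start of the episode below 0.04 m); the robot touches nothing.
It fails at once if the orange carrier or another loose bystander is moved by more than 40 mm (distance of any of orange_fin, buffer0, buffer1, buffer2, beaker, cuvette_box, dish from where it was at the start of the episode above 0.04 m).
It fails at once if a bottle or the beaker is tipped (angle between any of buffer0, buffer1, buffer2, beaker's own z axis and vertical above 0.6 rad).
It also fails if it takes over 67 s, if anything falls off the work surface, if the arm or the gripper's body presses on something with over 40 N, if the wrist force passes 120 N, or if a joint passes its speed limit or range.

## Working session

There is one attempt and no reset: what is moved stays moved. The work goes in short steps, Python scripts to look and compute and a tool call to move; the robot and the scene stay as the last step left them, time stands still between calls to the robot, and variables do not carry over. Pictures are saved under pics/ and viewed, and the job is handed in when it is done.

Besides the shell and the picture viewer there is one more tool, called by a JSON object that holds its "api" and its "payload", one argument or row to a line. carry_out: Moves the arm, as the interface text tells. Its arguments: {"type":"object","properties":{"targets":{"type":"array"},"squeeze":{"type":"number"}},"required":["targets"]}

```bash
mkdir -p pics; ls; python3 - <<'E'
from station import arm
import cv2,json,numpy as np
for n in("scene","top"):
    p,d=arm.grab_frame(n); cv2.imwrite(f"pics/{n}0.png",p[:,:,::-1]); np.savez(f"{n}0.npz",p=p,d=d)
    m=arm.camera_model(n); print(n,np.round(m["camera_matrix"],1).tolist(),np.round(m["world_from_camera"],3).tolist())
    for q in ["green_fin","green_nose","orange_fin","slot_mouth","slot_stop","apron_edge","head_edge","dial_grip"]:
        print(q,[(np.round(r["point"],1).tolist(),round(r["conf"],2)) for r in arm.landmark_of(n,q)][:4])
print(arm.get_state(),arm.grip_depth)
E
```

```text
pics
scene [[499.0, 0.0, 320.8], [0.0, 499.0, 229.4], [0.0, 0.0, 1.0]] [[0.613, 0.581, -0.535, 1.266], [0.79, -0.439, 0.428, -0.472], [0.013, -0.685, -0.728, 1.035], [0.0, 0.0, 0.0, 1.0]]
green_fin [([161.0, 361.1], 0.98), ([191.2, 372.2], 0.77), ([189.0, 309.9], 0.59)]
green_nose [([171.1, 324.3], 0.86), ([155.9, 378.0], 0.85), ([209.6, 401.3], 0.77), ([141.1, 394.0], 0.63)]
orange_fin [([221.2, 329.0], 0.87), ([350.3, 127.2], 0.2)]
slot_mouth []
slot_stop []
apron_edge [([263.0, 285.1], 0.96)]
head_edge [([218.2, 328.8], 0.66)]
dial_grip [([293.8, 219.5], 0.89)]
top [[524.2, 0.0, 320.9], [0.0, 524.2, 236.4], [0.0, 0.0, 1.0]] [[0.119, -0.968, 0.221, 0.189], [-0.993, -0.117, 0.02, 0.07], [0.006, -0.222, -0.975, 1.65], [0.0, 0.0, 0.0, 1.0]]
green_fin [([281.3, 224.2], 0.96), ([261.7, 138.6], 0.87), ([247.1, 248.1], 0.77), ([284.2, 280.4], 0.74)]
green_nose [([301.7, 251.6], 0.86), ([292.9, 158.6], 0.81), ([216.2, 239.5], 0.59)]
orange_fin [([247.2, 302.4], 0.64)]
slot_mouth [([216.1, 364.4], 0.59)]
slot_stop [([248.3, 250.3], 0.21)]
apron_edge [([241.8, 364.0], 0.61)]
head_edge [([210.4, 367.3], 0.82)]
dial_grip [([233.0, 430.2], 0.65), ([293.7, 388.3], 0.53), ([216.9, 240.1], 0.24)]
{'t': 0.9, 'q': array([ 1.58710777e+00,  3.58556725e-01,  1.18982160e-02, -2.87456133e-05,
       -1.22407451e+00, -2.88158769e-01]), 'qd': array([ 0.00219108, -0.00156182,  0.00077869, -0.00038919,  0.00034837,
        0.00055138]), 'joint_efforts': array([ 1.07548582e-03, -5.82354963e+01,  2.93307674e+01,  7.00157583e+00,
        1.27037076e-02, -2.17114689e-05]), 'eef_pos': array([0.18121363, 0.65019029, 0.40468329]), 'ee_rot': array([-3.14153964e+00,  4.39126442e-05, -2.71857094e-01]), 'force': array([0.18632686, 0.30704432, 0.26818665]), 'moment': array([-0.03979344,  0.02852217, -0.00560116]), 'width': 0.08793364697783326} 0.1593
```

View pics/scene0.png

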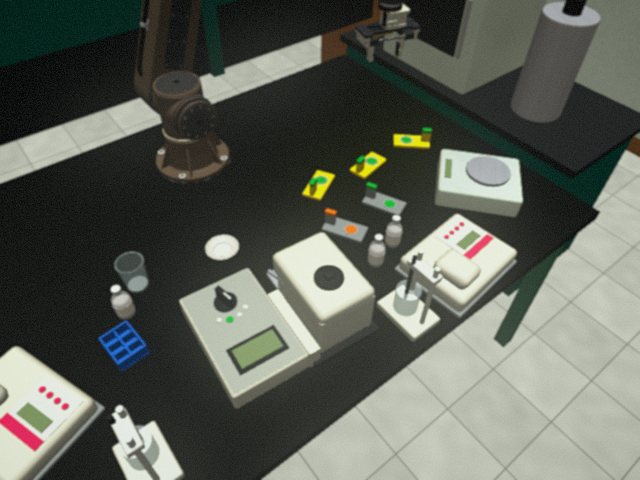

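View pics/top0.png

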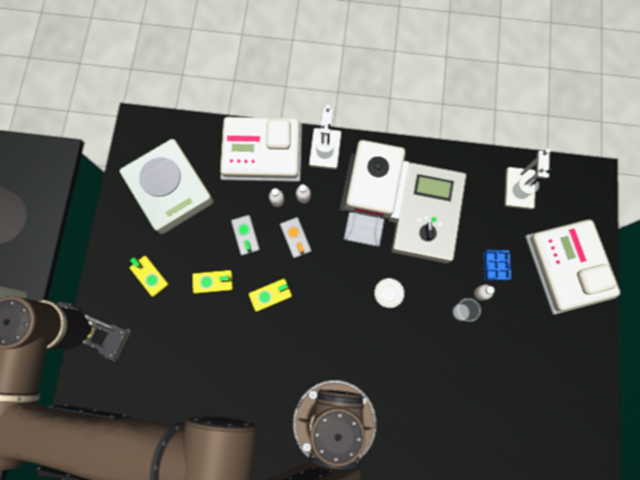

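```bash
python3 - <<'E'
import cv2
a=cv2.imread("pics/top0.png")[170:350,100:500]; cv2.imwrite("pics/topc.png",cv2.resize(a,(800,360),interpolation=cv2.INTER_CUBIC))
a=cv2.imread("pics/scene0.png")[120:360,120:440]; cv2.imwrite("pics/scenec.png",cv2.resize(a,(800,600),interpolation=cv2.INTER_CUBIC))
E
```

```text
(no output)
```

View pics/topc.png

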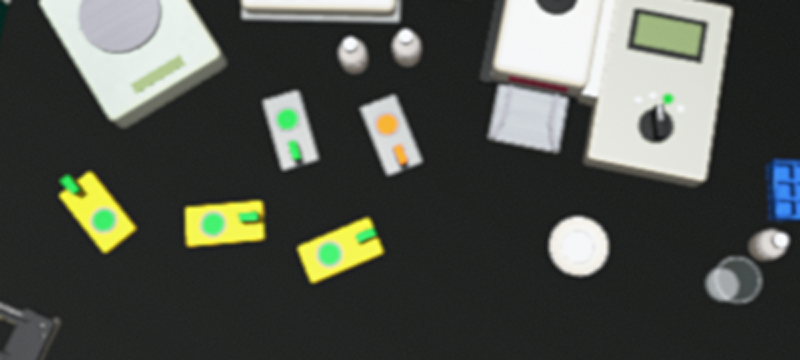

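View pics/scenec.png

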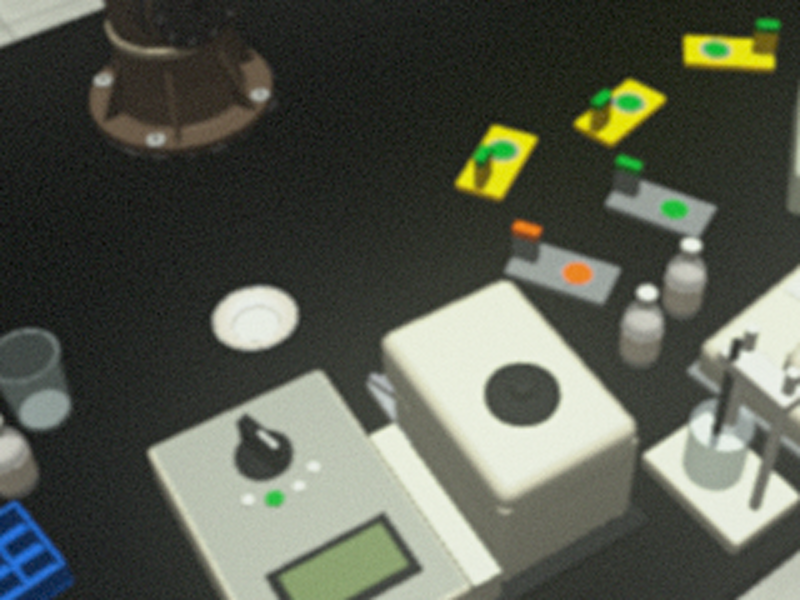

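The target is the only grey plate with a green window: scene fin near (191,372), top fin near (247,248). It could be taken for the three yellow plates (top (262,138), (281,224), (284,280)) or the grey and orange one (top (247,302)). The crops confirm this choice. Next I measure from both views.

```bash
cat > h.py <<'E'
import numpy as np,cv2
from station import arm
CM={n:arm.camera_model(n) for n in("scene","top")}
def ray(n,rc):
    K=CM[n]["camera_matrix"];T=np.array(CM[n]["world_from_camera"])
    d=np.linalg.inv(K)@np.array([rc[1],rc[0],1.]); return T[:3,3],T[:3,:3]@d
def plane(n,rc,z):
    o,d=ray(n,rc); return o+d*(z-o[2])/d[2]
def tri(a,b):
    o1,d1=ray("scene",a);o2,d2=ray("top",b);d1=d1/np.linalg.norm(d1);d2=d2/np.linalg.norm(d2)
    A=np.c_[d1,-d2];s=np.linalg.lstsq(A,o2-o1,rcond=None)[0]
    p,q=o1+s[0]*d1,o2+s[1]*d2; return (p+q)/2,np.linalg.norm(p-q)
def proj(n,P):
    T=np.linalg.inv(CM[n]["world_from_camera"]);c=T[:3,:3]@np.asarray(P,float).T+T[:3,3:4] if np.ndim(P)>1 else (T[:3,:3]@P+T[:3,3])[:,None]
    u=np.array(CM[n]["camera_matrix"])@c; return (u[:2]/u[2]).T[:,::-1]
def cloud(n,d):
    K=np.array(CM[n]["camera_matrix"]);T=np.array(CM[n]["world_from_camera"])
    v,u=np.mgrid[:480,:640]; P=np.stack([(u-K[0,2])/K[0,0]*d,(v-K[1,2])/K[1,1]*d,d],-1)
    return P@T[:3,:3].T+T[:3,3]
def ortho(n,img,z,x0,x1,y0,y1,s):  # s px per m; rows: x decreasing downwards, cols: y decreasing rightwards
    W=int((y1-y0)*s);H=int((x1-x0)*s)
    r,c=np.mgrid[:H,:W]; X=x1-r/s;Y=y1-c/s
    P=np.c_[X.ravel(),Y.ravel(),np.full(X.size,z)]; rc=proj(n,P).astype(np.float32)
    return cv2.remap(img,rc[:,1].reshape(H,W),rc[:,0].reshape(H,W),cv2.INTER_CUBIC)
E
python3 - <<'E'
from h import *
S=np.load("scene0.npz");Tp=np.load("top0.npz")
for nm,a,b in [("green_fin",(191.2,372.2),(247.1,248.1)),("nose",(209.6,401.3),(216.2,239.5)),("ofin",(221.2,329),(247.2,302.4)),("dial",(293.8,219.5),(233,430.2)),("apron",(263,285.1),(241.8,364)),("head",(218.2,328.8),(210.4,367.3))]:
    p,e=tri(a,b);print(nm,p.round(4),round(e,4))
print(plane("top",(216.1,364.4),.015))
for n,D in(("scene",S),("top",Tp)):
    C=cloud(n,D["d"]);
    for z,xr,yr in((0,(.4,.5),(0,.1)),):
        m=(C[...,0]>.35)&(C[...,0]<.45)&(C[...,1]>-.05)&(C[...,1]<.1)&(D["d"]>0);print(n,"bench",np.median(C[m][:,2]),C[m][:,2].std(),(D["d"]==0).mean())
    # console
    m=(D["d"]>0)&(C[...,2]>.04)&(C[...,2]<.08)&(C[...,0]>.45)&(C[...,0]<.9)&(C[...,1]>-.5)&(C[...,1]<-.1)
    print("console",np.median(C[m],0),m.sum()); r=cv2.minAreaRect(C[m][:,:2].astype(np.float32));print(r)
C=cloud("top",Tp["d"])
o=ortho("top",Tp["p"],.015,.5,.9,-.42,.0,1500);cv2.imwrite("pics/or15.png",o[:,:,::-1])
o=ortho("top",Tp["p"],.012,.48,.72,.1,.35,3000);cv2.imwrite("pics/orc.png",o[:,:,::-1])
E
```

```text
green_fin [0.4966 0.3306 0.0333] 0.0098
nose [0.5937 0.3706 0.0113] 0.0051
ofin [0.5149 0.1575 0.0289] 0.0009
dial [ 0.5928 -0.2285  0.0921] 0.0002
apron [ 0.5591 -0.0301  0.0238] 0.0104
head [0.6283 0.0105 0.2163] 0.0801
[ 0.64318693 -0.02792304  0.015     ]
scene bench 0.0002180551029278277 0.002260150937669178 0.003935546875
console [ 0.70523042 -0.22696724  0.06059082] 10635
((0.6394951343536377, -0.2902086675167084), (0.4005180299282074, 0.36470112204551697), 86.91156005859375)
top bench 0.00028017985979922333 0.0038980448694336057 0.003860677083333333
console [ 0.67508271 -0.21974439  0.06192852] 5577
((0.6382667422294617, -0.300324022769928), (0.3942311704158783, 0.3624403178691864), 86.23001861572266)
```

```bash
python3 - <<'E'
from h import *
S=np.load("scene0.npz");Tp=np.load("top0.npz")
a=ortho("top",Tp["p"],.06,.5,.9,-.42,.02,900);b=ortho("scene",S["p"],.06,.5,.9,-.42,.02,900)
cv2.imwrite("pics/o60.png",np.hstack([a,b])[:,:,::-1])
a=ortho("top",Tp["p"],.012,.47,.63,.12,.39,1450);b=ortho("scene",S["p"],.012,.47,.63,.12,.39,1450)
cv2.imwrite("pics/o12.png",np.hstack([a,b])[:,:,::-1]);print(a.shape)
E
```

```text
(232, 391, 3)
```

View pics/o60.png

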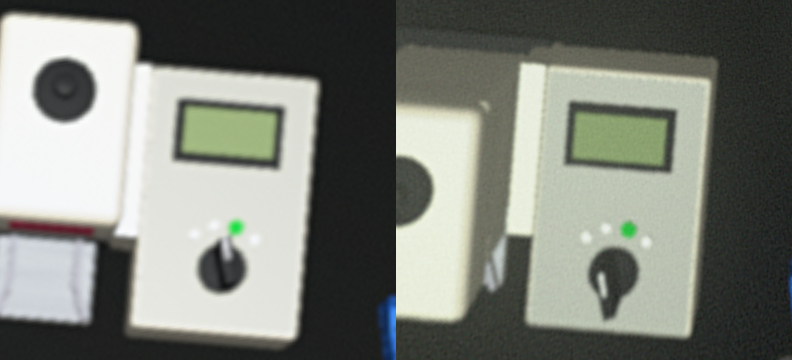

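View pics/o12.png

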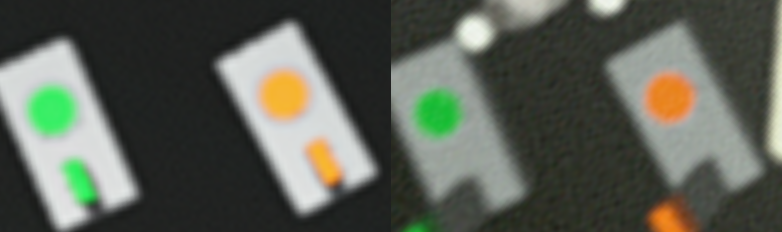

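```bash
cat >> h.py <<'E'
from scipy.optimize import minimize
import itertools
def seg(a,b,z,n=60,c=None):
    t=np.linspace(.06,.94,n)[:,None]; p=np.array(a)*(1-t)+np.array(b)*t
    nv=np.array([b[1]-a[1],-(b[0]-a[0])],float);nv/=np.linalg.norm(nv)
    return np.c_[p,np.full(n,z)],np.tile(nv,(n,1))   # nv = outward for ccw polygon
def rect(x0,x1,y0,y1,z,skip=()):
    c=[(x0,y0),(x1,y0),(x1,y1),(x0,y1)];e=[seg(c[i],c[(i+1)%4],z) for i in range(4) if i not in skip]
    return np.vstack([q[0] for q in e]),np.vstack([q[1] for q in e])
def tf(p,P):
    c,s=np.cos(p[2]),np.sin(p[2]);R=np.array([[c,-s],[s,c]]);return P@R.T
def score(p,g,n,model,dl=.003):
    P,N=model;XY=tf(p,P[:,:2])+p[:2];Nn=tf(p,N)
    def smp(o):
        rc=proj(n,np.c_[XY+Nn*o,P[:,2]]).astype(np.float32);return cv2.remap(g,rc[:,1:2],rc[:,0:1],cv2.INTER_LINEAR)
    return float(np.mean(smp(-dl)-smp(dl)))
def fit(p0,items,rng=(.012,.012,.08)):
    f=lambda p:-sum(w*score(p,g,n,m,dl) for g,n,m,dl,w in items)
    best=min((f(np.array(p0)+d),tuple(np.array(p0)+d)) for d in itertools.product(*[np.linspace(-r,r,9) for r in rng]))
    r=minimize(f,best[1],method="Nelder-Mead",options=dict(initial_simplex=np.array(best[1])+np.array([[0,0,0],[.003,0,0],[0,.003,0],[0,0,.02]]),xatol=1e-5,fatol=1e-4))
    return r.x,-r.fun
def gray(im): return cv2.GaussianBlur(im,(0,0),.7).max(2).astype(np.float32)
E
cat > m0.py <<'E'
from h import *
S=np.load("scene0.npz");Tp=np.load("top0.npz");gs,gt=gray(S["p"]),gray(Tp["p"])
con=lambda sk=():rect(-.1,.19,-.285,-.1,.06,sk)
# photometer: skip y=-.1 side (edge idx 2) next to the slot housing in both
p0=(.640,-.028,-.09)
for nm,it in [("top",[(gt,"top",con((2,)),.004,1)]),("scene",[(gs,"scene",con((2,)),.004,1)]),("both",[(gt,"top",con((2,)),.004,1),(gs,"scene",con((2,)),.004,1)])]:
    print("console",nm,*fit(p0,it,(.02,.02,.06)))
ap=rect(-.09,0,-.056,.056,.015,(1,))
print("apron top",*fit(p0,[(gt,"top",ap,.004,1)],(.02,.02,.06)))
car=rect(-.06,.06,-.03,.03,.012);car2=rect(-.06,.06,-.03,.03,.012,(3,))
for nm,c in(("green",(.54,.345,.35)),("orange",(.555,.185,.5))):
  for k,it in [("top",[(gt,"top",car,.003,1)]),("scene",[(gs,"scene",car2,.003,1)])]:
    print(nm,k,*fit(c,it,(.02,.02,.2)))
E
python3 m0.py
```

```text
console top [ 0.64587261 -0.03393406 -0.08323586] 127.6966781616211
console scene [ 0.64715421 -0.0317869  -0.08168037] 106.1197509765625
console both [ 0.64667254 -0.03290736 -0.08290976] 229.2898406982422
apron top [ 0.64512035 -0.0333049  -0.08093021] 121.47831726074219
green top [0.53741148 0.34680254 0.41885524] 96.19926452636719
green scene [0.53760253 0.34928342 0.42160175] 49.254817962646484
orange top [0.54880754 0.18560097 0.50798073] 96.19800567626953
orange scene [0.54931017 0.18810341 0.50257772] 52.010520935058594
```

```bash
python3 - <<'E'
from h import *
S=np.load("scene0.npz");Tp=np.load("top0.npz")
r=(.53,.68,-.31,-.15,2400)
a=ortho("top",Tp["p"],.1,*r);b=ortho("scene",S["p"],.1,*r)
cv2.imwrite("pics/o100.png",np.hstack([a,b])[:,:,::-1]);print(a.shape)
a=ortho("top",Tp["p"],.066,*r);b=ortho("scene",S["p"],.066,*r)
cv2.imwrite("pics/o66.png",np.hstack([a,b])[:,:,::-1])
E
```

```text
(360, 384, 3)
```

View pics/o100.png

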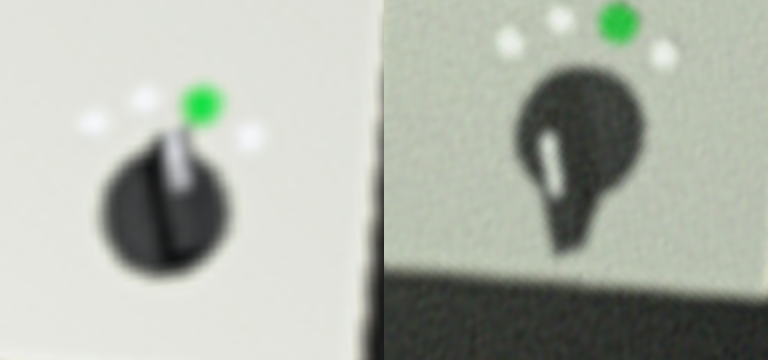

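View pics/o66.png

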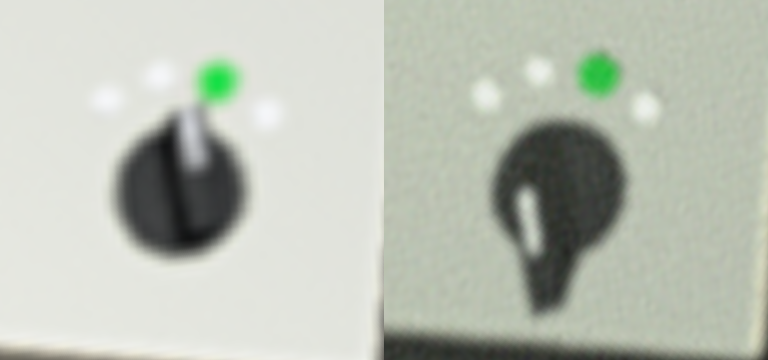

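```bash
cat > plan.py <<'E'
from h import *
from scipy.spatial.transform import Rotation as Ro
D=np.deg2rad
def RR(yaw,lean): return Ro.from_euler("z",yaw)*Ro.from_euler("y",-lean)*Ro.from_euler("x",np.pi)
def tcp(g,yaw,lean): R=RR(yaw,lean); return np.array(g)-arm.grip_depth*R.as_matrix()[:,2],R
def cur():
    s=arm.get_state(); return np.array(s["eef_pos"]),Ro.from_euler("xyz",s["ee_rot"])
def go(p,R,targets,op,nmin=1,vm=.8,dec=2):
    """targets list of (grasp,yaw,lean,n or None)"""
    for g,yaw,lean,n in targets:
        P,Q=tcp(g,yaw,lean)
        if n is None:
            d=R.inv().apply(P-p)/.025; w=(R.inv()*Q).as_rotvec()/D(8)
            n=max(nmin,int(np.ceil(max(np.linalg.norm(w)/.9,np.linalg.norm(P-p)/.025/vm))))
        p0,w0=p.copy(),(R.inv()*Q).as_rotvec();R0=R
        rows=[]
        for i in range(1,n+1):
            pt=p0+(P-p0)*i/n;Rt=R0*Ro.from_rotvec(w0*i/n)
            w=np.round((R.inv()*Rt).as_rotvec()/D(8),dec);d=np.round(R.inv().apply(pt-p)/.025,dec)
            p=p+R.apply(d*.025);R=R*Ro.from_rotvec(w*D(8))
            rows.append([*(w+0.),*(d+0.),op])
        print(n,"rows ->",P.round(4)); print(str([[float(x) for x in r] for r in rows]).replace(" ","").replace(".0,",","))
    return p,R
E
python3 - <<'E'
from plan import *
p,R=cur()
y=.42;L=D(37)
go(p,R,[((.4964-.03,.3297-.015,.16),y,L,None)],1)
E
```

```text
22 rows -> [0.3789 0.2756 0.2872]
[[0.07,0.2,-0.22,0.53,0.56,0.21,1.0],[0.08,0.2,-0.21,0.5,0.58,0.23,1.0],[0.07,0.2,-0.22,0.49,0.59,0.23,1.0],[0.07,0.21,-0.22,0.45,0.61,0.23,1.0],[0.07,0.2,-0.22,0.43,0.63,0.25,1.0],[0.08,0.2,-0.21,0.41,0.64,0.25,1.0],[0.07,0.2,-0.22,0.38,0.66,0.25,1.0],[0.07,0.2,-0.22,0.35,0.67,0.26,1.0],[0.07,0.2,-0.22,0.32,0.68,0.25,1.0],[0.08,0.21,-0.21,0.3,0.7,0.27,1.0],[0.07,0.2,-0.22,0.26,0.71,0.26,1.0],[0.07,0.2,-0.22,0.24,0.71,0.26,1.0],[0.07,0.2,-0.21,0.21,0.73,0.26,1.0],[0.08,0.2,-0.22,0.18,0.73,0.26,1.0],[0.07,0.2,-0.22,0.14,0.74,0.25,1.0],[0.07,0.21,-0.22,0.12,0.75,0.26,1.0],[0.07,0.2,-0.21,0.09,0.76,0.24,1.0],[0.08,0.2,-0.22,0.06,0.76,0.25,1.0],[0.07,0.2,-0.22,0.03,0.76,0.23,1.0],[0.07,0.2,-0.21,0,0.77,0.23,1.0],[0.08,0.21,-0.22,-0.03,0.76,0.22,1.0],[0.07,0.2,-0.22,-0.06,0.77,0.21,1.0]]
```

{"api": "carry_out", "payload": {
  "targets": [
    [[0, 0, 0, 0.73, 0.77, 0.29, 0], [0, 0, 0, 0.73, 0.77, 0.29, 0], [0, 0, 0, 0.73, 0.77, 0.29, 0], [0, 0, 0, 0.73, 0.77, 0.29, 0], [0, 0, 0, 0.73, 0.77, 0.29, 0], [0, 0, 0, 0.73, 0.77, 0.29, 0], [0, 0, 0, 0.73, 0.77, 0.29, 0], [0, 0, 0, 0.73, 0.77, 0.29, 0], [0, 0, 0, 0.73, 0.77, 0.29, 0], [0, 0, 0, 0.73, 0.77, 0.29, 0], [0, 0, 0, 0.73, 0.77, 0.29, 0], [0, 0, 0, 0.73, 0.77, 0.29, 0], [0, 0, 0, 0.73, 0.77, 0.29, 0], [0, 0, 0, 0.73, 0.77, 0.29, 0], [0, 0, 0, 0.73, 0.77, 0.29, 0], [0, 0, 0, 0.73, 0.77, 0.29, 0]]
  ]
}}

```text
t: 2.9
eef_pos: [0.3803, 0.2737, 0.2884]
ee_rot: [-3.141, -0.0, -0.272]
force: [-0.5, -0.2, -0.7]
width: 0.0438
```

{"api": "carry_out", "payload": {
  "targets": [
    [[0, 0, -0.83, 0, 0, 0, 0], [0, 0, -0.83, 0, 0, 0, 0], [0, 0, -0.83, 0, 0, 0, 0], [0, 0, -0.83, 0, 0, 0, 0], [0, 0, -0.83, 0, 0, 0, 0], [0, 0, -0.83, 0, 0, 0, 0], [0, 0.9, 0, 0, 0, 0, 0], [0, 0.9, 0, 0, 0, 0, 0], [0, 0.9, 0, 0, 0, 0, 0], [0, 0.9, 0, 0, 0, 0, 0], [0, 0.9, 0, 0, 0, 0, 0], [0, 0.1, 0, 0, 0, 0, 0], [0, 0, 0, 0, 0, 0, 0]]
  ]
}}

```text
t: 4.53
eef_pos: [0.4107, 0.2831, 0.3236]
ee_rot: [3.121, -0.509, 0.416]
force: [-1.3, -0.5, -0.1]
width: 0.0441
```

```bash
python3 - <<'E'
from plan import *
s=arm.get_state();print(s["q"].round(3),s["eef_pos"],s["ee_rot"],s["qd"].round(3))
E
```

```text
[ 0.825  0.007 -1.017  1.214 -0.229  0.003] [0.41066756 0.28310984 0.32355767] [ 3.12107371 -0.509389    0.41603801] [ 0.026  0.006  0.    -0.053 -0.013  0.024]
```

{"api": "carry_out", "payload": {
  "targets": [
    [[0, -0.8, 0, 0, 0, 0, 0], [0, -0.8, 0, 0, 0, 0, 0], [0, 0, 0, 0, 0, 0, 0]]
  ]
}}

```text
t: 4.9
eef_pos: [0.427, 0.281, 0.3337]
ee_rot: [3.103, -0.42, 0.403]
force: [-0.7, 1.3, -0.0]
width: 0.0437
```

```bash
python3 - <<'E'
from plan import *
s=arm.get_state();print(s["q"].round(4).tolist(),s["eef_pos"].round(4).tolist(),s["ee_rot"].round(4).tolist())
E
```

```text
[0.9906, 0.0342, -0.85, 0.6605, -0.4343, 0.4057] [0.427, 0.281, 0.3337] [3.103, -0.4204, 0.4032]
```

{"api": "carry_out", "payload": {
  "targets": [
    [[0, 0, 0, 0, 0, 1, 0], [0, 0, 0, 0, 0, 1, 0], [0, 0, 0, 0, 0, 0, 0]]
  ]
}}

```text
t: 5.28
eef_pos: [0.4462, 0.2848, 0.2857]
ee_rot: [3.098, -0.417, 0.406]
force: [0.3, -1.0, -0.0]
width: 0.0443
```

```bash
python3 - <<'E'
from plan import *
s=arm.get_state();print(s["q"].round(4).tolist(),s["eef_pos"].round(4).tolist(),s["ee_rot"].round(4).tolist())
E
```

```text
[0.8516, 0.1229, -0.9411, 0.9897, -0.2589, 0.182] [0.4462, 0.2848, 0.2857] [3.0975, -0.4171, 0.4065]
```

```bash
cat > fk.py <<'E'
from plan import *
from scipy.optimize import least_squares
DATA=[([1.587108,.358557,.011898,0,-1.224075,-.288159],[.18121,.65019,.40468],[-3.14154,0,-.271857]),
([0.825,0.007,-1.017,1.214,-0.229,0.003],[0.41067,0.28311,0.32356],[3.12107,-0.50939,0.41604]),
([0.9906,0.0342,-0.85,0.6605,-0.4343,0.4057],[0.427,0.281,0.3337],[3.103,-0.4204,0.4032]),
([0.8516,0.1229,-0.9411,0.9897,-0.2589,0.182],[0.4462,0.2848,0.2857],[3.0975,-0.4171,0.4065])]
def fk(q,k,sg=(1,-1,1,-1,1)):
    a1,d1,L1,L2,e,d6=k
    R=Ro.from_euler("z",q[0]);p=R.apply([a1,0,d1])
    R=R*Ro.from_euler("y",q[1]);p=p+R.apply([0,0,L1])
    R=R*Ro.from_euler("y",sg[1]*q[2]);p=p+R.apply([L2,0,e])
    R=R*Ro.from_euler("x",sg[2]*q[3])*Ro.from_euler("y",sg[3]*q[4]);p=p+R.apply([d6,0,0])
    R=R*Ro.from_euler("x",sg[4]*q[5])
    return p,R
E
python3 - <<'E'
from fk import *
for s4 in(1,-1):
  for s6 in(1,-1):
    sg=(1,-1,s4,-1,s6)
    # constant tool mount from pose 0
    R0=fk(DATA[0][0],[0]*6,sg)[1];M=R0.inv()*Ro.from_euler("xyz",DATA[0][2])
    print(sg,M.as_matrix().round(2).tolist(),[round(float(((fk(q,[0]*6,sg)[1]*M).inv()*Ro.from_euler("xyz",r)).magnitude()),3) for q,_,r in DATA])
    f=lambda k:np.concatenate([fk(q,k,sg)[0]-p for q,p,_ in DATA])
    r=least_squares(f,[.05,.35,.35,.4,.04,.1]);print(r.x.round(4),r.cost,r.fun.round(4))
E
```

```text
(1, -1, 1, -1, 1) [[-0.0, -0.0, 1.0], [-0.84, 0.54, -0.0], [-0.54, -0.84, -0.0]] [0.0, 2.996, 2.634, 2.894]
[ 0.6241 -0.5301  0.0899 -0.0798  0.176  -0.658 ] 0.021889684249019794 [-1.917e-01 -9.900e-03  1.000e-04 -5.900e-03 -5.130e-02 -2.950e-02
 -9.000e-03  4.690e-02 -3.000e-04  3.900e-03  1.540e-02  2.970e-02]
(1, -1, 1, -1, -1) [[-0.0, -0.0, 1.0], [-1.0, 0.0, -0.0], [-0.0, -1.0, -0.0]] [0.0, 2.427, 1.321, 1.979]
[ 0.6241 -0.5301  0.0899 -0.0798  0.176  -0.658 ] 0.021889684249019794 [-1.917e-01 -9.900e-03  1.000e-04 -5.900e-03 -5.130e-02 -2.950e-02
 -9.000e-03  4.690e-02 -3.000e-04  3.900e-03  1.540e-02  2.970e-02]
(1, -1, -1, -1, 1) [[-0.0, -0.0, 1.0], [-0.84, 0.54, -0.0], [-0.54, -0.84, -0.0]] [0.0, 0.582, 1.388, 0.94]
[-0.0513  0.3927  0.8683  0.4108  0.0204  0.6812] 0.019401097037577957 [-0.1918 -0.0035 -0.0004  0.0246 -0.0254  0.0024 -0.0216  0.0168  0.0006
 -0.0017  0.0016 -0.0027]
(1, -1, -1, -1, -1) [[-0.0, -0.0, 1.0], [-1.0, 0.0, -0.0], [-0.0, -1.0, -0.0]] [0.0, 0.001, 0.0, 0.0]
[-0.0513  0.3927  0.8683  0.4108  0.0204  0.6812] 0.019401097037577957 [-0.1918 -0.0035 -0.0004  0.0246 -0.0254  0.0024 -0.0216  0.0168  0.0006
 -0.0017  0.0016 -0.0027]
```

```bash
cat >> fk.py <<'E'
SG=(1,-1,-1,-1,-1)
M=Ro.from_matrix(np.array([[0,0,1.],[-1,0,0],[0,-1,0]]))
def fk2(q,k):
    a1,d1,L1,L2,e,d6,b1,b2=k
    R=Ro.from_euler("z",q[0]);p=R.apply([a1,b1,d1])
    R=R*Ro.from_euler("y",q[1]);p=p+R.apply([0,0,L1])
    R=R*Ro.from_euler("y",-q[2]);p=p+R.apply([L2,0,e])
    R=R*Ro.from_euler("x",-q[3]);p=p+R.apply([0,b2,0])
    R=R*Ro.from_euler("y",-q[4]);p=p+R.apply([d6,0,0])
    R=R*Ro.from_euler("x",-q[5])
    return p,R*M
E
python3 - <<'E'
from fk import *
f=lambda k:np.concatenate([fk2(q,k)[0]-p for q,p,_ in DATA])
r=least_squares(lambda k:np.r_[f(k),1e-4*(k-np.array([.05,.35,.4,.4,.0,.1,-.1,-.1]))],[.05,.35,.4,.4,.0,.1,-.1,-.1],xtol=1e-14,ftol=1e-14,gtol=1e-14);print(r.x.round(4),(f(r.x)*1e3).round(2),np.linalg.svd(r.jac)[1])
E
```

```text
[-1.000e-04  1.998e-01  6.015e-01  4.639e-01 -3.000e-04  2.005e-01
  2.000e-04 -1.920e-01] [-0.02 -0.   -0.01 -0.05  0.02 -0.18  0.07 -0.03  0.07  0.01 -0.    0.12] [3.92964099 3.14498441 2.34588685 0.88521899 0.50894867 0.3275297
 0.09608928 0.06825978]
```

```bash
cat >> fk.py <<'E'
KP=np.array([0,.2,.6015,.464,0,.2005,0,-.192])
LO=np.array([-3.07,-1.43,-1.02,-3.03,-3.05,-3.03]);HI=np.array([3.07,2.12,1.25,1.67,0,3.03])
def ik(P,R,q0s=None,n=12,seed=0):
    rng=np.random.default_rng(seed);out=[]
    starts=list(q0s or [])+[rng.uniform(LO,HI) for _ in range(n)]
    def f(q):
        p,r=fk2(q,KP);return np.r_[(p-P)*5,(r.inv()*R).as_rotvec()]
    for s in starts:
        r=least_squares(f,np.clip(s,LO+.02,HI-.02),bounds=(LO+.005,HI-.005),max_nfev=150)
        if np.abs(r.fun).max()<5e-3 and not any(np.abs(r.x-o).max()<.05 for o in out): out.append(r.x)
    return out
E
cat > feas.py <<'E'
from fk import *
s=arm.get_state();q=s["q"]
c,sn=np.cos(-.083),np.sin(-.083)
def slot(x,y,z): return (.646+c*x-sn*y,-.033+sn*x+c*y,z)
for L in(25,30,35,40):
    for nm,g,y in [("grasp",(.4964,.3297,.04),.42),("lift",(.4964,.3297,.17),.42),("pre",slot(-.033-.11,0,.1),-.083),("home",slot(-.033,0,.055),-.083)]:
        for h in(0,np.pi):
            P,R=tcp(g,y,D(L)); 
            if h: R=R*Ro.from_euler("z",np.pi)
            print(L,nm,round(h,1),[x.round(2).tolist() for x in ik(P,R,[q,DATA[0][0]])])
E
python3 feas.py
```

```text
25 grasp 0 []
25 grasp 3.1 []
25 lift 0 [[0.96, 0.08, -0.88, 0.77, -0.31, 0.33]]
25 lift 3.1 [[0.96, 0.08, -0.88, 0.77, -0.31, -2.81]]
25 pre 0 []
25 pre 3.1 []
25 home 0 []
25 home 3.1 []
30 grasp 0 []
30 grasp 3.1 []
30 lift 0 []
30 lift 3.1 []
30 pre 0 []
30 pre 3.1 []
30 home 0 []
30 home 3.1 []
35 grasp 0 []
35 grasp 3.1 []
35 lift 0 []
35 lift 3.1 []
35 pre 0 []
35 pre 3.1 []
35 home 0 []
35 home 3.1 []
40 grasp 0 [[0.26, 0.32, -0.7, -2.51, -0.17, -2.08]]
40 grasp 3.1 [[0.37, 0.31, -0.59, -2.23, -0.04, 0.69], [0.26, 0.32, -0.7, -2.51, -0.17, 1.07]]
40 lift 0 []
40 lift 3.1 []
40 pre 0 []
40 pre 3.1 []
40 home 0 []
40 home 3.1 []
```

```bash
cat > feas2.py <<'E'
from fk import *
c,sn=np.cos(-.083),np.sin(-.083)
def slot(x,y,z): return (.646+c*x-sn*y,-.033+sn*x+c*y,z)
for L in(25,30,35,40,45,50):
    for nm,g,y in [("grasp",(.4964,.3297,.04),.42),("pre",slot(-.033-.1,0,.08),-.083),("home",slot(-.033,0,.055),-.083)]:
        P,R=tcp(g,y,D(L)); 
        print(L,nm,[x.round(2).tolist() for x in ik(P,R,n=60)])
E
time python3 feas2.py
```

```text
25 grasp []
25 pre []
25 home []
30 grasp []
30 pre []
30 home []
35 grasp []
35 pre []
35 home []
40 grasp [[0.26, 0.32, -0.7, -2.51, -0.17, -2.08], [0.37, 0.31, -0.59, -2.23, -0.04, -2.45]]
40 pre []
40 home []
45 grasp [[0.17, 0.38, -0.88, -2.76, -0.49, -1.73]]
45 pre [[-0.16, 0.11, -0.69, -1.78, -0.05, -2.88]]
45 home [[-0.3, 0.31, -0.58, -2.09, -0.17, -2.46]]
50 grasp [[0.14, 0.46, -0.97, -2.82, -0.74, -1.63]]
50 pre [[-0.56, 0.2, -0.9, -2.3, -0.49, -2.03]]
50 home [[-0.49, 0.38, -0.77, -2.48, -0.51, -1.9]]
real	1m37.190s
user	1m37.277s
sys	0m0.239s
```

```bash
cat > feas3.py <<'E'
from fk import *
c,sn=np.cos(-.083),np.sin(-.083)
def slot(x,y,z): return (.646+c*x-sn*y,-.033+sn*x+c*y,z)
def smin(q):
    J=np.zeros((6,6));p0,r0=fk2(q,KP)
    for i in range(6):
        d=np.array(q);d[i]+=1e-5;p,r=fk2(d,KP);J[:3,i]=(p-p0)/1e-5/.3;J[3:,i]=(r0.inv()*r).as_rotvec()/1e-5
    return np.linalg.svd(J)[1][-1]
if __name__=="__main__":
  for L in(45,48,51):
    q=None
    for nm,g,y in [("grasp",(.4964,.3297,.045),.42),("lift",(.4964,.3297,.13),.42),("mid",(.49,.15,.13),.17),("pre",slot(-.033-.13,0,.13),-.083),("pre2",slot(-.033-.1,0,.08),-.083),("home",slot(-.033,0,.06),-.083)]:
        P,R=tcp(g,y,D(L)); 
        for x in ik(P,R,[q] if q is not None else [[.17,.38,-.88,-2.76,-.49,-1.73]],n=0 ): print(L,nm,x.round(2).tolist(),round(smin(x),3));q=x
E
python3 feas3.py
```

```text
45 grasp [0.17, 0.37, -0.87, -2.74, -0.46, -1.75] 0.16
45 pre2 [-0.16, 0.11, -0.69, -1.78, -0.05, -2.88] 0.011
45 home [-0.21, 0.29, -0.53, -1.91, -0.09, -2.71] 0.014
48 grasp [0.15, 0.41, -0.93, -2.79, -0.61, -1.68] 0.214
48 pre2 [-0.48, 0.16, -0.83, -2.2, -0.36, -2.21] 0.095
48 home [-0.43, 0.33, -0.7, -2.37, -0.37, -2.07] 0.105
51 grasp [0.13, 0.46, -0.98, -2.82, -0.76, -1.63] 0.252
51 lift [0.21, 0.16, -0.79, -2.56, -0.3, -2.0] 0.096
51 mid [-0.05, 0.01, -0.81, -2.21, -0.21, -2.35] 0.071
51 pre [-0.23, -0.05, -0.76, -1.83, -0.11, -2.79] 0.042
51 pre2 [-0.59, 0.22, -0.93, -2.33, -0.55, -1.96] 0.131
51 home [-0.49, 0.38, -0.79, -2.49, -0.54, -1.88] 0.162
```

```bash
cat > feas4.py <<'E'
from feas3 import *
for L in(0,8,12,16,20,24):
    q=None
    for nm,g,y in [("grasp",(.4964,.3297,.045),.42),("lift",(.4964,.3297,.17),.42),("mid",(.49,.15,.17),.17),("pre",slot(-.033-.13,0,.17),-.083),("pre2",slot(-.033-.1,0,.08),-.083),("home",slot(-.033,0,.06),-.083),("push",slot(-.06,0,.06),-.083),("dial",(.602,-.2245,.089),.17),("dial2",(.602,-.2245,.089),-.33)]:
        P,R=tcp(g,y,D(L)); 
        s=ik(P,R,([q] if q is not None else [])+[[1,.1,-.8,.4,-.5,.4],[.5,.5,-.3,.1,-1.,1.2]],n=0 )
        for x in s[:1]: print(L,nm,x.round(2).tolist(),round(smin(x),3));q=x
        if not s: print(L,nm,"none")
E
python3 feas4.py
```

```text
0 grasp [0.91, 0.43, -0.4, -0.0, -0.74, 1.08] 0.386
0 lift [0.91, 0.29, -0.27, 0.0, -1.01, 1.08] 0.473
0 mid [0.68, 0.16, -0.45, -0.0, -0.96, 1.06] 0.45
0 pre [0.37, 0.11, -0.51, -0.0, -0.95, 1.12] 0.441
0 pre2 [0.34, 0.27, -0.55, -0.0, -0.75, 1.15] 0.38
0 home [0.27, 0.43, -0.35, 0.0, -0.79, 1.22] 0.406
0 push [0.29, 0.4, -0.41, -0.0, -0.77, 1.2] 0.394
0 dial [-0.05, 0.44, -0.25, 0.0, -0.88, 1.79] 0.438
0 dial2 [-0.05, 0.44, -0.25, -0.0, -0.88, 1.29] 0.438
8 grasp [0.96, 0.37, -0.57, 0.15, -0.51, 0.91] 0.253
8 lift [0.96, 0.21, -0.42, 0.1, -0.81, 0.97] 0.383
8 mid [0.74, 0.08, -0.6, 0.11, -0.78, 0.93] 0.36
8 pre [0.42, 0.03, -0.65, 0.1, -0.78, 1.0] 0.352
8 pre2 [0.38, 0.2, -0.71, 0.12, -0.54, 1.0] 0.262
8 home [0.3, 0.37, -0.5, 0.1, -0.57, 1.11] 0.286
8 push [0.32, 0.34, -0.57, 0.11, -0.54, 1.08] 0.271
8 dial [-0.07, 0.38, -0.33, -0.05, -0.72, 1.85] 0.37
8 dial2 [-0.03, 0.37, -0.4, 0.07, -0.67, 1.22] 0.333
12 grasp [0.97, 0.34, -0.69, 0.3, -0.37, 0.75] 0.164
12 lift [0.98, 0.18, -0.51, 0.17, -0.71, 0.89] 0.331
12 mid [0.76, 0.04, -0.68, 0.18, -0.69, 0.84] 0.312
12 pre [0.45, -0.01, 
[... 627 characters left out ...]
.28, -0.81, 0.46, -0.25, 0.74] 0.089
16 dial [-0.1, 0.34, -0.4, -0.14, -0.57, 1.95] 0.3
16 dial2 [-0.01, 0.32, -0.58, 0.22, -0.42, 1.06] 0.194
20 grasp none
20 lift [1.01, 0.12, -0.71, 0.42, -0.48, 0.64] 0.211
20 mid [0.79, -0.03, -0.88, 0.45, -0.48, 0.57] 0.209
20 pre [0.48, -0.09, -0.92, 0.41, -0.48, 0.66] 0.211
20 pre2 none
20 home none
20 push none
20 dial [-0.12, 0.32, -0.42, -0.2, -0.5, 2.02] 0.27
20 dial2 [-0.02, 0.29, -0.71, 0.43, -0.25, 0.86] 0.095
24 grasp none
24 lift [0.98, 0.09, -0.84, 0.67, -0.35, 0.41] 0.138
24 mid [0.76, -0.06, -1.0, 0.71, -0.35, 0.35] 0.145
24 pre none
24 pre2 none
24 home none
24 push none
24 dial [-0.14, 0.31, -0.43, -0.29, -0.44, 2.12] 0.246
24 dial2 none
```

```bash
cat >> plan.py <<'E'
def leg(p,R,g,yaw,lean,n=None,rot=None):
    """rotate in place (at TCP) then translate; prints per-row numbers; returns cmd pose"""
    P,Q=tcp(g,yaw,lean);w=(R.inv()*Q).as_rotvec()/D(8);m=max(1,int(np.ceil(np.abs(w).max()/.9)));
    if np.abs(w).max()>.03:
        w=np.round(w/m,2);print(m,"x rot",w);R=R*Ro.from_rotvec(w*D(8)*m)
    d=R.inv().apply(P-p)/.025;k=n or max(1,int(np.ceil(np.abs(d).max()/.9)));d=np.round(d/k,2)
    print(k,"x shift",d);p=p+R.apply(d*k*.025);print("  -> tcp",p.round(4),"err mm",((p-P)*1e3).round(1));return p,R
E
python3 - <<'E'
from plan import *
p,R=cur();print(p,R.as_euler("xyz"))
L=D(12);y=.42
f=np.array([.4964,.3297])-.003*np.array([np.cos(y),np.sin(y)])
p,R=leg(p,R,(*f,.13),y,L)
p,R=leg(p,R,(*f,.046),y,L)
E
```

```text
[0.44619338 0.28476147 0.28573325] [ 3.09752437 -0.41710597  0.40647561]
2 x rot [ 0.17 -0.74 -0.06]
2 x shift [ 0.55 -0.41  0.12]
  -> tcp [0.4636 0.3149 0.2856] err mm [ 0.1 -0.  -0.2]
4 x shift [-0.18 -0.    0.82]
  -> tcp [0.4631 0.3147 0.2016] err mm [-0.3 -0.3 -0.2]
```

{"api": "carry_out", "payload": {
  "targets": [
    [[0.17, -0.74, -0.06, 0, 0, 0, 0], [0.17, -0.74, -0.06, 0, 0, 0, 0], [0, 0, 0, 0.55, -0.41, 0.12, 0], [0, 0, 0, 0.55, -0.41, 0.12, 0], [0, 0, 0, 0, 0, 0, 0], [0, 0, 0, 0, 0, 0, 0]]
  ]
}}

```text
t: 6.02
eef_pos: [0.478, 0.3091, 0.2963]
ee_rot: [3.103, -0.311, 0.402]
force: [-0.2, -0.5, 0.1]
width: 0.0444
```

```bash
python3 - <<'E'
from plan import *
s=arm.get_state();print(s["q"].round(2));p,R=cur();print(p,R.as_euler("xyz"), p+arm.grip_depth*R.as_matrix()[:,2])
L=D(12);y=.42
f=np.array([.4964,.3297])-.003*np.array([np.cos(y),np.sin(y)]);print(f)
p,R=leg(p,R,(*f,.046),y,L)
for n in("scene","top"):
    im,d=arm.grab_frame(n);cv2.imwrite(f"pics/{n}1.png",im[:,:,::-1])
E
```

```text
[ 0.96  0.2  -0.66  0.42 -0.5   0.66]
[0.47804269 0.30910555 0.29629161] [ 3.1032917  -0.31072123  0.40238276] [0.52521378 0.32255246 0.14473119]
[0.49366073 0.32847672]
1 x rot [ 0.31 -0.72 -0.14]
5 x shift [-0.24 -0.09  0.72]
  -> tcp [0.4638 0.3151 0.202 ] err mm [0.3 0.1 0.2]
```

View pics/scene1.png

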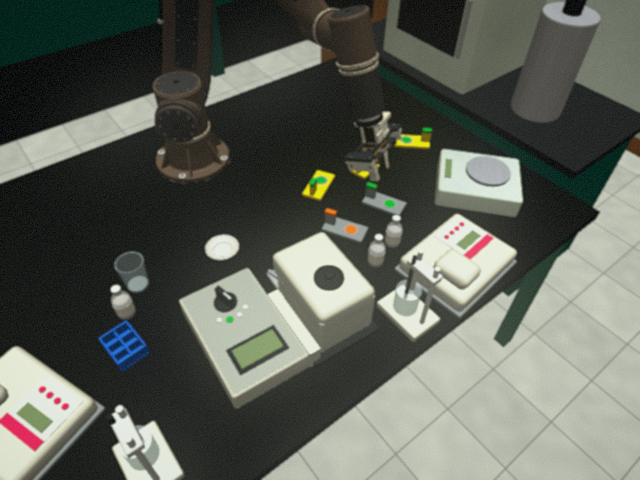

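{"api": "carry_out", "payload": {
  "targets": [
    [[0.31, -0.72, -0.14, 0, 0, 0, 0], [0, 0, 0, -0.24, -0.09, 0.72, 0], [0, 0, 0, -0.24, -0.09, 0.72, 0], [0, 0, 0, 0, 0, 0, 0], [0, 0, 0, 0, 0, 0, 0]]
  ]
}}

```text
t: 6.75
eef_pos: [0.4726, 0.312, 0.2596]
ee_rot: [-3.14, -0.211, 0.421]
force: [1.0, -1.1, 1.2]
width: 0.0436
```

```bash
python3 - <<'E'
from plan import *
s=arm.get_state();print(s["q"].round(2));p,R=cur();print(p,R.as_euler("xyz"), p+arm.grip_depth*R.as_matrix()[:,2])
L=D(12);y=.42
f=np.array([.4964,.3297])-.003*np.array([np.cos(y),np.sin(y)]);print(f)
p,R=leg(p,R,(*f,.046),y,L)
E
```

```text
[ 0.96  0.26 -0.59  0.21 -0.54  0.86]
[0.47263426 0.31196149 0.2596289 ] [-3.14008625 -0.21087106  0.42054746] [0.50297426 0.3257933  0.10385774]
[0.49366073 0.32847672]
3 x shift [-0.25 -0.09  0.73]
  -> tcp [0.4636 0.3154 0.2022] err mm [0.1 0.4 0.4]
```

{"api": "carry_out", "payload": {
  "targets": [
    [[0, 0, 0, -0.25, -0.09, 0.73, 0], [0, 0, 0, -0.25, -0.09, 0.73, 0], [0, 0, 0, -0.25, -0.09, 0.73, 0], [0, 0, 0, 0, 0, 0, 0]]
  ]
}}

```text
t: 7.25
eef_pos: [0.4632, 0.315, 0.2012]
ee_rot: [-3.141, -0.209, 0.421]
force: [-0.7, -0.4, 0.1]
width: 0.0438
```

```bash
python3 - <<'E'
from plan import *
p,R=cur();print(p,R.as_euler("xyz"), p+arm.grip_depth*R.as_matrix()[:,2])
for n in("scene","top"):
    im,d=arm.grab_frame(n);cv2.imwrite(f"pics/{n}2.png",im[:,:,::-1])
    a=im[140:260,320:480] if n=="scene" else im[190:310,180:340]
    cv2.imwrite(f"pics/{n}2c.png",cv2.resize(a,(640,480),interpolation=cv2.INTER_CUBIC)[:,:,::-1])
E
```

```text
[0.46317631 0.31500637 0.20118761] [-3.14111177 -0.2089798   0.42076213] [0.49331114 0.32857524 0.04535351]
```

View pics/scene2c.png

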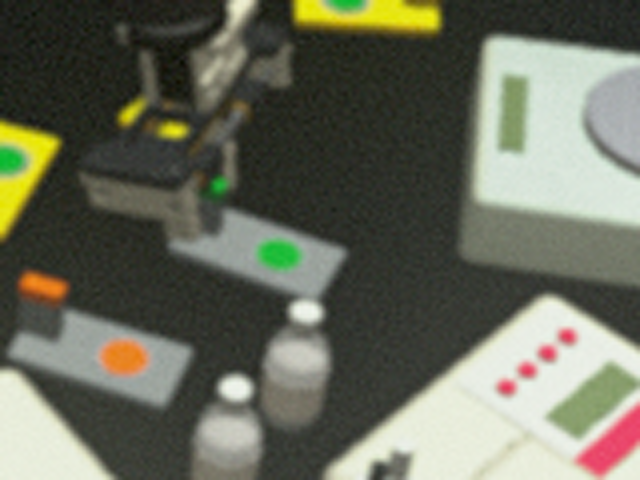

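View pics/top2c.png

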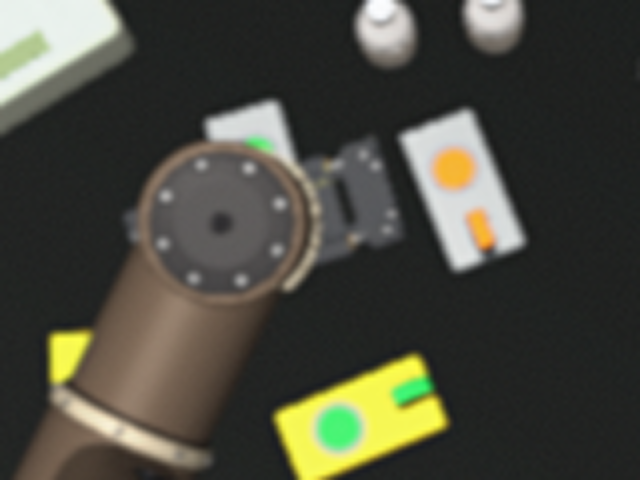

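The scene crop shows the green fin top at crop (220,187), between the fingers of the gripper over the grey carrier. I close the fingers and make a small lift.

{"api": "carry_out", "payload": {
  "targets": [
    [[0, 0, 0, 0, 0, 0, -1], [0, 0, 0, 0, 0, 0, -1], [0, 0, 0, 0, 0, 0, -1], [0, 0, 0, 0, 0, 0, -1]]
  ],
  "squeeze": 40
}}

```text
t: 7.85
eef_pos: [0.4635, 0.3156, 0.2019]
ee_rot: [-3.14, -0.211, 0.42]
force: [-1.0, -0.6, 1.7]
width: 0.0138
```

{"api": "carry_out", "payload": {
  "targets": [
    [[0, 0, 0, 0.17, 0, -0.8, -1], [0, 0, 0, 0.17, 0, -0.8, -1], [0, 0, 0, 0.17, 0, -0.8, -1], [0, 0, 0, 0.17, 0, -0.8, -1], [0, 0, 0, 0.17, 0, -0.8, -1], [0, 0, 0, 0, 0, 0, -1]]
  ]
}}

```text
t: 8.6
eef_pos: [0.4635, 0.3155, 0.305]
ee_rot: [-3.139, -0.212, 0.42]
force: [0.6, -0.1, -2.0]
width: 0.0138
```

```bash
python3 - <<'E'
from feas3 import *
s=arm.get_state();print(s["q"].round(2),s["width"]);p,R=cur();print(p,R.as_euler("xyz"), p+arm.grip_depth*R.as_matrix()[:,2])
im,d=arm.grab_frame("scene");cv2.imwrite("pics/scene3c.png",cv2.resize(im[100:260,280:480],(750,600))[:,:,::-1])
# mid and pre in slot frame: fin grip 3 mm behind fin centre
L=D(12)
p,R=leg(p,R,(.48,.15,.155),.17,L)
p,R=leg(p,R,slot(-.033-.003-.16,0,.155),-.083,L)
# bottle positions
for rc in((197,277),(193,303)): print(plane("top",rc,.05))
E
```

```text
[ 0.98  0.2  -0.54  0.18 -0.65  0.87] 0.01382737539655288
[0.46348192 0.31553586 0.30497909] [-3.13857157 -0.21242462  0.42009135] [0.49395063 0.32967278 0.14926045]
2 x rot [-0.2  -0.01  0.88]
8 x shift [-0.21  0.83 -0.07]
  -> tcp [0.448  0.1445 0.31  ] err mm [ 0.6  0.1 -0.8]
2 x rot [-0.19  0.    0.88]
8 x shift [-0.08  0.8  -0.02]
  -> tcp [ 0.4184 -0.0136  0.3107] err mm [ 0.7  0.4 -0.1]
[0.66260029 0.25681888 0.05      ]
[0.68577539 0.17635503 0.05      ]
```

View pics/scene3c.png

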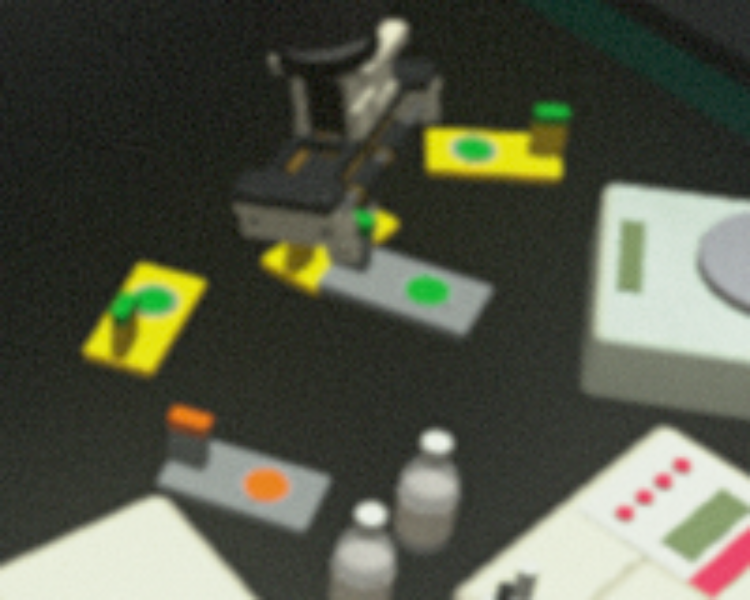

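The carrier is lifted and level in the grip, the fin at crop (362,220) and the window at (428,290). I carry it over to the front of the slot.

{"api": "carry_out", "payload": {
  "targets": [
    [[0, 0, 0, -0.5, 0, 0, -1], [-0.2, 0, 0.88, 0, 0, 0, -1], [-0.2, 0, 0.88, 0, 0, 0, -1], [0, 0, 0, -0.15, 0.83, -0.07, -1], [0, 0, 0, -0.15, 0.83, -0.07, -1], [0, 0, 0, -0.15, 0.83, -0.07, -1], [0, 0, 0, -0.15, 0.83, -0.07, -1], [0, 0, 0, -0.15, 0.83, -0.07, -1], [0, 0, 0, -0.15, 0.83, -0.07, -1], [0, 0, 0, -0.15, 0.83, -0.07, -1], [0, 0, 0, -0.15, 0.83, -0.07, -1], [0, 0, 0, 0, 0, 0, -1]]
  ]
}}

```text
t: 10.15
eef_pos: [0.448, 0.1394, 0.3091]
ee_rot: [3.14, -0.21, 0.167]
force: [0.6, -0.2, -1.7]
width: 0.0138
```

```bash
python3 - <<'E'
from feas3 import *
p,R=cur();print(p,R.as_euler("xyz"), p+arm.grip_depth*R.as_matrix()[:,2])
leg(p,R,slot(-.033-.003-.16,0,.155),-.083,D(12))
E
```

```text
[0.44796678 0.13942388 0.30906593] [ 3.14011656 -0.21046916  0.16712213] [0.48082293 0.1447281  0.15328137]
2 x rot [-0.18 -0.    0.88]
7 x shift [-0.09  0.89 -0.03]
  -> tcp [ 0.4185 -0.0144  0.3108] err mm [ 0.8 -0.4 -0. ]
```

{"api": "carry_out", "payload": {
  "targets": [
    [[-0.18, 0, 0.88, 0, 0, 0, -1], [-0.18, 0, 0.88, 0, 0, 0, -1], [0, 0, 0, -0.09, 0.89, -0.03, -1], [0, 0, 0, -0.09, 0.89, -0.03, -1], [0, 0, 0, -0.09, 0.89, -0.03, -1], [0, 0, 0, -0.09, 0.89, -0.03, -1], [0, 0, 0, -0.09, 0.89, -0.03, -1], [0, 0, 0, -0.09, 0.89, -0.03, -1], [0, 0, 0, -0.09, 0.89, -0.03, -1], [0, 0, 0, -0.17, 0, 0.8, -1], [0, 0, 0, -0.17, 0, 0.8, -1], [0, 0, 0, -0.17, 0, 0.8, -1], [0, 0, 0, 0, 0, 0, -1]]
  ]
}}

```text
t: 11.78
eef_pos: [0.4181, -0.0136, 0.2483]
ee_rot: [3.14, -0.208, -0.081]
force: [0.6, -0.8, -1.5]
width: 0.0137
```

```bash
python3 - <<'E'
from feas3 import *
s=arm.get_state();print(s["q"].round(2));p,R=cur();print(p,R.as_euler("xyz"), p+arm.grip_depth*R.as_matrix()[:,2])
for n in("scene","top"):
    im,d=arm.grab_frame(n);np.savez(f"{n}4.npz",p=im,d=d)
    a=im[180:340,180:380] if n=="scene" else im[160:320,300:500]
    cv2.imwrite(f"pics/{n}4c.png",cv2.resize(a,(750,600),interpolation=cv2.INTER_CUBIC)[:,:,::-1])
E
```

```text
[ 0.49  0.05 -0.93  0.27 -0.43  0.77]
[ 0.41814239 -0.01357511  0.24828355] [ 3.14013785 -0.20777093 -0.08107633] [ 0.45087593 -0.01646737  0.09240976]
```

View pics/scene4c.png

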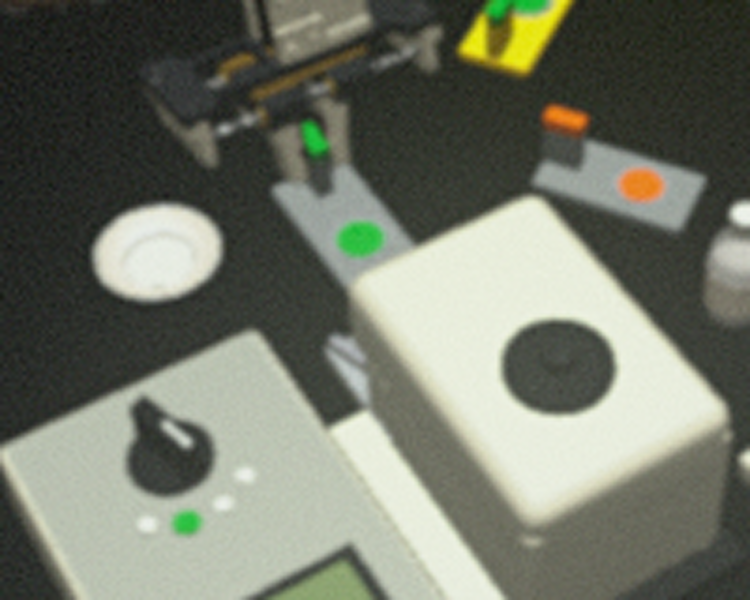

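View pics/top4c.png

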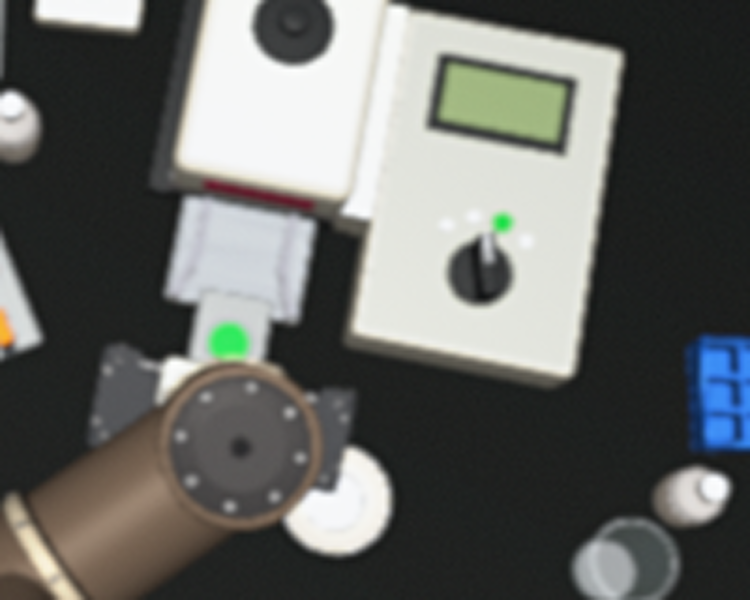

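```bash
python3 - <<'E'
from feas3 import *
T=np.load("top4.npz");S=np.load("scene4.npz");gt=gray(T["p"]);gs=gray(S["p"])
z=.0464+.012
# side edges only where dark bench behind: x 0.0..0.03; nose on apron has low contrast
A=np.concatenate([seg((.0,-.03),(.035,-.03),z)[0],seg((.035,.03),(.0,.03),z)[0]]);N=np.concatenate([seg((.0,-.03),(.035,-.03),z)[1],seg((.035,.03),(.0,.03),z)[1]])
g=np.array([.4509,-.0165]);y=-.081;c0=g+.048*np.array([np.cos(y),np.sin(y)]);print("expected centre",c0)
f=lambda v:-score((c0[0]-v[0]*np.sin(y),c0[1]+v[0]*np.cos(y),v[1]),gt,"top",(A,N),.003)
b=min((f((a,yy)),a,yy) for a in np.linspace(-.01,.01,41) for yy in np.linspace(-.2,.04,49));print("lateral,yaw",b)
B=rect(-.06,.06,-.03,.03,z,(1,3))
e=[seg((-.02,-.03),(.05,-.03),z)]
f2=lambda v:-score((c0[0]-v[0]*np.sin(y),c0[1]+v[0]*np.cos(y),v[1]),gs,"scene",e[0],.003)
print("scene right edge",min((f2((a,yy)),a,yy) for a in np.linspace(-.01,.01,41) for yy in np.linspace(-.2,.04,49)))
ap=rect(-.09,0,-.056,.056,.015,(1,3))
print("apron",fit((.646,-.033,-.083),[(gt,"top",ap,.004,1)],(.01,.01,.04)))
d=c0-np.array([.646,-.033]);print("centre in slot",tf((0,0,.083),d))
E
```

```text
expected centre [ 0.49874262 -0.02038375]
lateral,yaw (-86.29512786865234, np.float64(-0.0034999999999999996), np.float64(-0.020000000000000018))
scene right edge (-64.98905944824219, np.float64(-0.0014999999999999996), np.float64(-0.065))
apron (array([ 0.64897414, -0.03369489, -0.08257302]), np.float64(120.37909698486328))
centre in slot [-0.14779639  0.00036448]
```

```bash
python3 - <<'E'
from feas3 import *
p,R=cur();y=-.083
def slotc(xn,yy,gz): # nose x -> grip pos; lateral correction
    return slot(xn-.06-.048,yy,gz)
L=D(12)
for t in((-.06,.0018,.0915),(-.06,.0018,.063),(.0,.0018,.063),(.045,.0018,.063)):
    p,R=leg(p,R,slotc(*t),y,L)
E
```

```text
2 x shift [ 0.51 -0.01  0.16]
  -> tcp [ 0.4457 -0.0146  0.2473] err mm [-0. -0. -0.]
2 x shift [-0.12 -0.    0.56]
  -> tcp [ 0.4457 -0.0145  0.2187] err mm [-0.  -0.  -0.1]
3 x shift [0.78 0.   0.17]
  -> tcp [ 0.5054 -0.0194  0.2184] err mm [-0.1  0.1 -0.4]
2 x shift [0.88 0.   0.18]
  -> tcp [ 0.5501 -0.0231  0.2188] err mm [-0.2  0.2  0. ]
```

{"api": "carry_out", "payload": {
  "targets": [
    [[0, 0, 0, 0.51, -0.02, 0.16, -1], [0, 0, 0, 0.51, -0.02, 0.16, -1], [0, 0, 0, -0.12, 0, 0.56, -1], [0, 0, 0, -0.12, 0, 0.56, -1], [0, 0, 0, 0, 0, 0, -1]]
  ]
}}

```text
t: 12.5
eef_pos: [0.4465, -0.0139, 0.2177]
ee_rot: [3.141, -0.21, -0.082]
force: [-1.4, -0.4, -1.5]
width: 0.0137
```

```bash
python3 - <<'E'
from feas3 import *
p,R=cur();print(arm.get_state()["force"].round(1),p,R.as_euler("xyz"), p+arm.grip_depth*R.as_matrix()[:,2])
for n in("scene","top"):
    im,d=arm.grab_frame(n);np.savez(f"{n}5.npz",p=im,d=d)
    a=im[180:340,180:380] if n=="scene" else im[190:270,310:410]
    cv2.imwrite(f"pics/{n}5c.png",cv2.resize(a,(750,600),interpolation=cv2.INTER_CUBIC)[:,:,::-1])
E
```

```text
[-1.4 -0.4 -1.5] [ 0.44645329 -0.01385523  0.21770212] [ 3.14124044 -0.20958747 -0.08179607] [ 0.47948128 -0.01661912  0.06188812]
```

View pics/top5c.png

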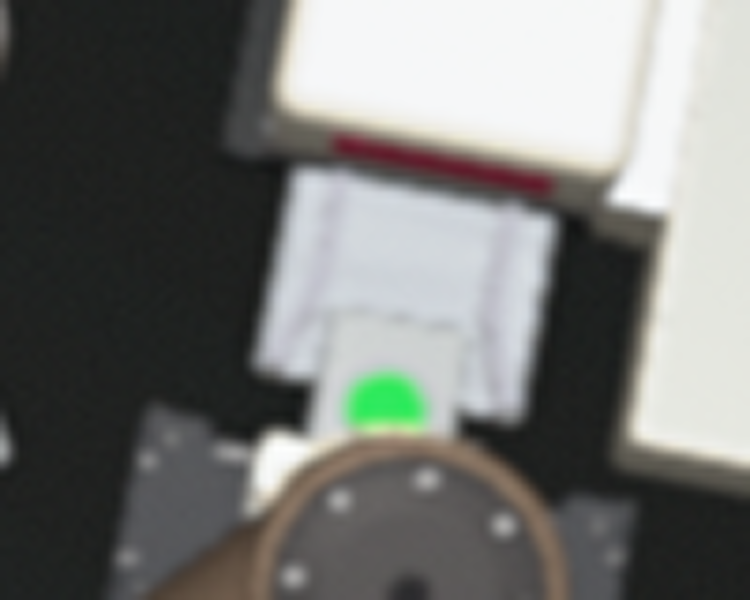

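{"api": "carry_out", "payload": {
  "targets": [
    [[0, 0, 0, 0.6, 0, 0.13, -1], [0, 0, 0, 0.6, 0, 0.13, -1], [0, 0, 0, 0.6, 0, 0.13, -1], [0, 0, 0, 0.6, 0, 0.13, -1], [0, 0, 0, 0, 0, 0, -1]]
  ]
}}

```text
t: 13.22
eef_pos: [0.5081, -0.0186, 0.2187]
ee_rot: [-3.14, -0.212, -0.083]
force: [-0.4, 0.0, -1.7]
width: 0.0141
```

```bash
python3 - <<'E'
from feas3 import *
p,R=cur();g=p+arm.grip_depth*R.as_matrix()[:,2];print(arm.get_state()["force"].round(1),arm.get_state()["moment"].round(2),p,R.as_euler("xyz"), g,tf((0,0,.083),g[:2]-np.array([.646,-.033])))
for n in("scene","top"):
    im,d=arm.grab_frame(n);np.savez(f"{n}6.npz",p=im,d=d)
    a=im[180:340,180:380] if n=="scene" else im[190:270,310:410]
    cv2.imwrite(f"pics/{n}6c.png",cv2.resize(a,(750,600),interpolation=cv2.INTER_CUBIC)[:,:,::-1])
E
```

```text
[-0.4  0.  -1.7] [ 0.05  0.92 -0.  ] [ 0.5081258  -0.01858751  0.21867197] [-3.14047554 -0.21184679 -0.08257238] [ 0.54152167 -0.0211728   0.06293333] [-0.1050992   0.00312473]
```

View pics/top6c.png

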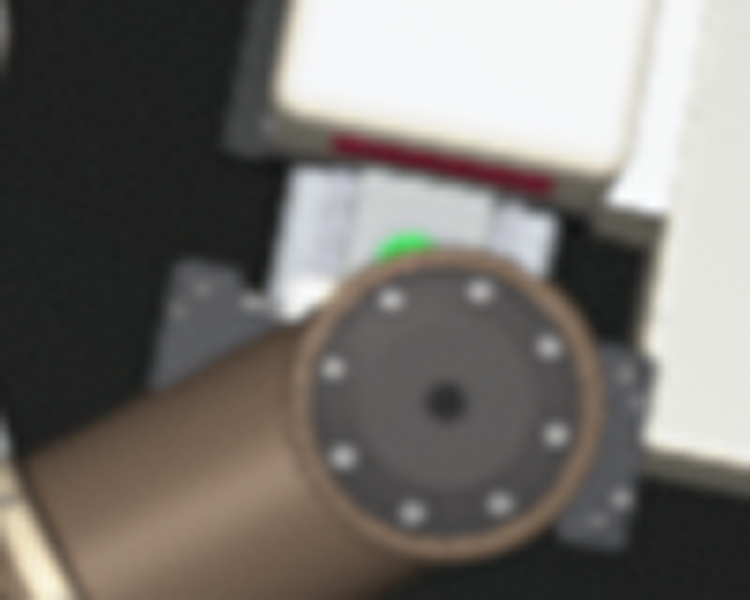

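View pics/scene6c.png

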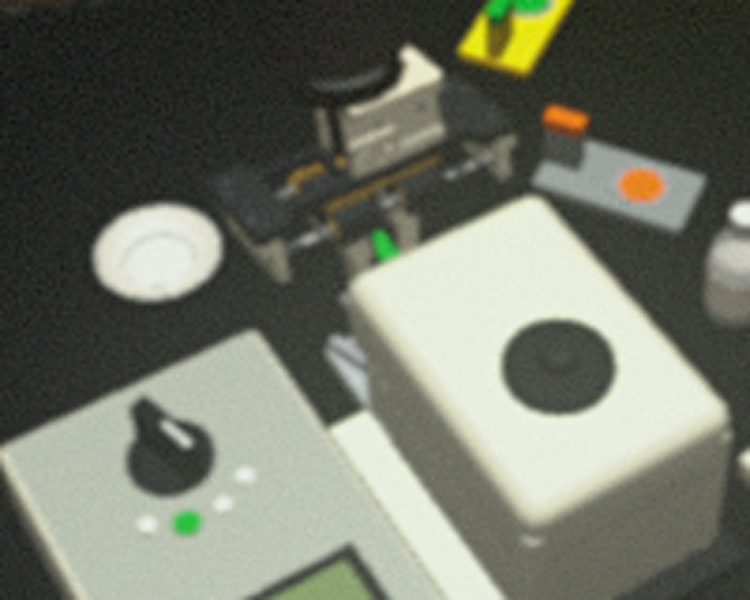

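{"api": "carry_out", "payload": {
  "targets": [
    [[0, 0, 0, 0.4, 0.02, 0.09, -1], [0, 0, 0, 0.4, 0, 0.09, -1], [0, 0, 0, 0, 0, 0, -1]]
  ]
}}

```text
t: 13.7
eef_pos: [0.5283, -0.0209, 0.2179]
ee_rot: [-3.141, -0.211, -0.082]
force: [-0.6, 0.1, -1.8]
width: 0.014
```

{"api": "carry_out", "payload": {
  "targets": [
    [[0, 0, 0, 0.4, 0, 0.09, -1], [0, 0, 0, 0.4, 0, 0.09, -1], [0, 0, 0, 0.2, 0, 0.04, -1], [0, 0, 0, 0, 0, 0, -1]]
  ]
}}

```text
t: 14.2
eef_pos: [0.5531, -0.0232, 0.2175]
ee_rot: [-3.141, -0.21, -0.083]
force: [0.0, 0.0, -1.4]
width: 0.0143
```

```bash
python3 - <<'E'
from feas3 import *
p,R=cur();g=p+arm.grip_depth*R.as_matrix()[:,2];print(arm.get_state()["force"].round(1),arm.get_state()["moment"].round(2),p,R.as_euler("xyz"), g,tf((0,0,.083),g[:2]-np.array([.646,-.033])))
for n in("scene","top"):
    im,d=arm.grab_frame(n);np.savez(f"{n}6.npz",p=im,d=d)
    a=im[180:340,180:380] if n=="scene" else im[190:270,310:410]
    cv2.imwrite(f"pics/{n}7c.png",cv2.resize(a,(750,600),interpolation=cv2.INTER_CUBIC)[:,:,::-1])
E
```

```text
[ 0.   0.  -1.4] [ 0.03  0.9  -0.03] [ 0.55312379 -0.02317518  0.21746523] [-3.14117232 -0.21034116 -0.08256743] [ 0.58627681 -0.02585159  0.06167626] [-0.06011023  0.00217247]
```

View pics/scene7c.png

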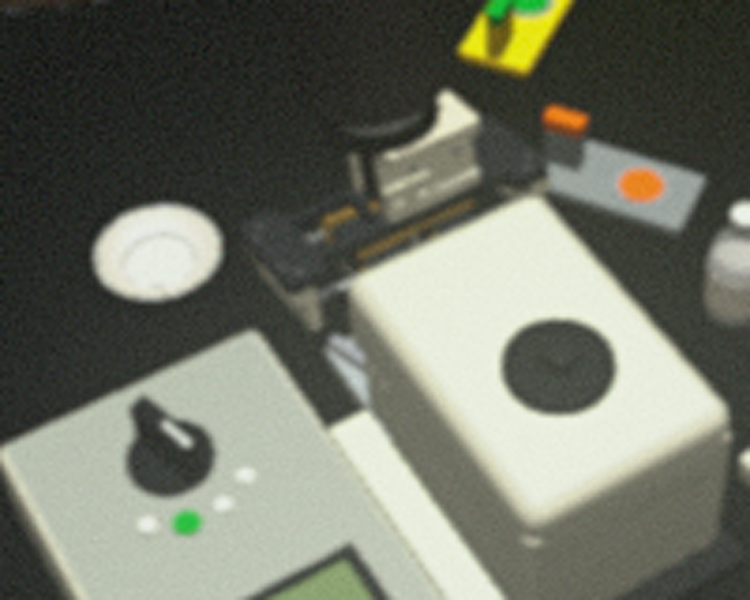

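View pics/top7c.png

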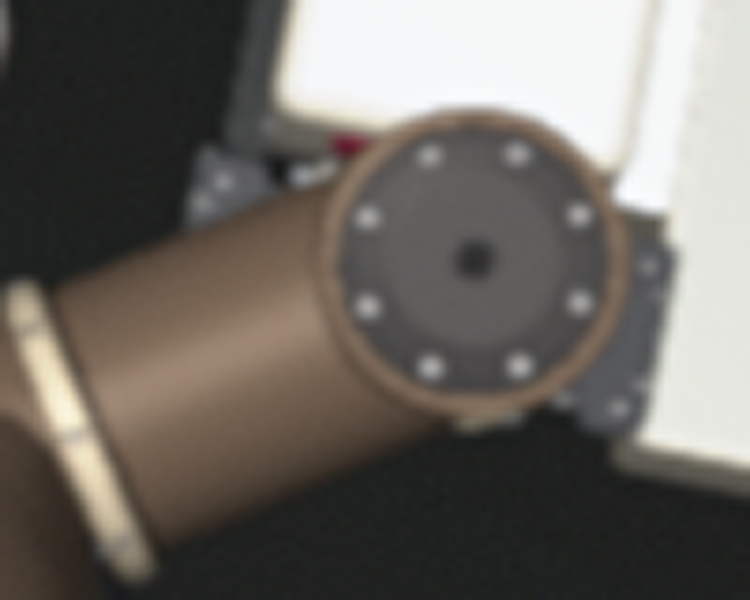

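{"api": "carry_out", "payload": {
  "targets": [
    [[0, 0, 0, 0, 0, 0, 0], [0, 0, 0, 0, 0, 0, 0], [0, 0, 0, 0, 0, 0, 0], [0, 0, 0, 0, 0, 0, 0], [0, 0, 0, -0.45, 0, -0.1, 0], [0, 0, 0, -0.45, 0, -0.1, 0], [0, 0, 0, -0.45, 0, -0.1, 0], [0, 0, 0, 0, 0, 0, 0]]
  ]
}}

```text
t: 15.3
eef_pos: [0.5171, -0.0203, 0.2181]
ee_rot: [-3.141, -0.21, -0.082]
force: [0.0, -0.1, -0.3]
width: 0.0437
```

```bash
python3 - <<'E'
from feas3 import *
p,R=cur();g=p+arm.grip_depth*R.as_matrix()[:,2];print(arm.get_state()["force"].round(1),arm.get_state()["moment"].round(2),p,R.as_euler("xyz"), g,tf((0,0,.083),g[:2]-np.array([.646,-.033])))
for n in("scene","top"):
    im,d=arm.grab_frame(n);np.savez(f"{n}6.npz",p=im,d=d)
    a=im[180:340,180:380] if n=="scene" else im[190:270,310:410]
    cv2.imwrite(f"pics/{n}8c.png",cv2.resize(a,(750,600),interpolation=cv2.INTER_CUBIC)[:,:,::-1])
E
```

```text
[ 0.  -0.1 -0.3] [ 0.06  0.61 -0.03] [ 0.51713972 -0.0203425   0.21805672] [-3.14121902 -0.21020856 -0.08175492] [ 0.55027371 -0.0229977   0.06226334] [-0.09622599  0.00203171]
```

View pics/scene8c.png

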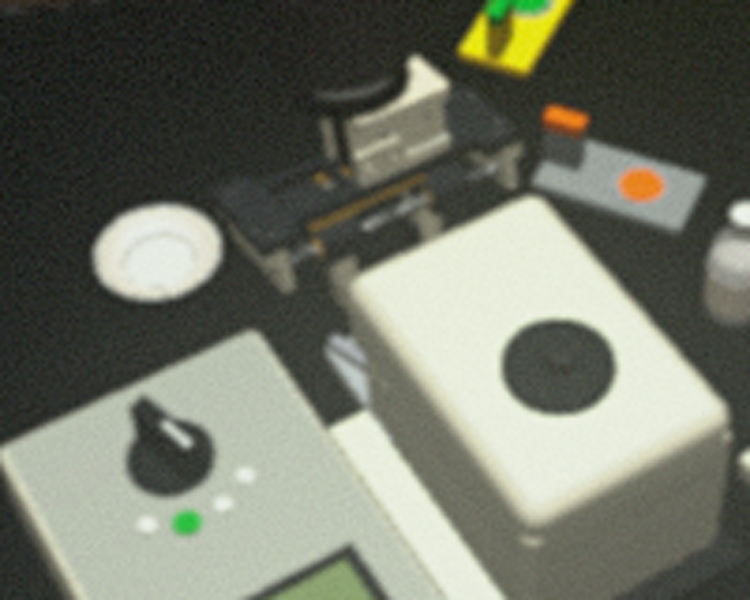

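View pics/top8c.png

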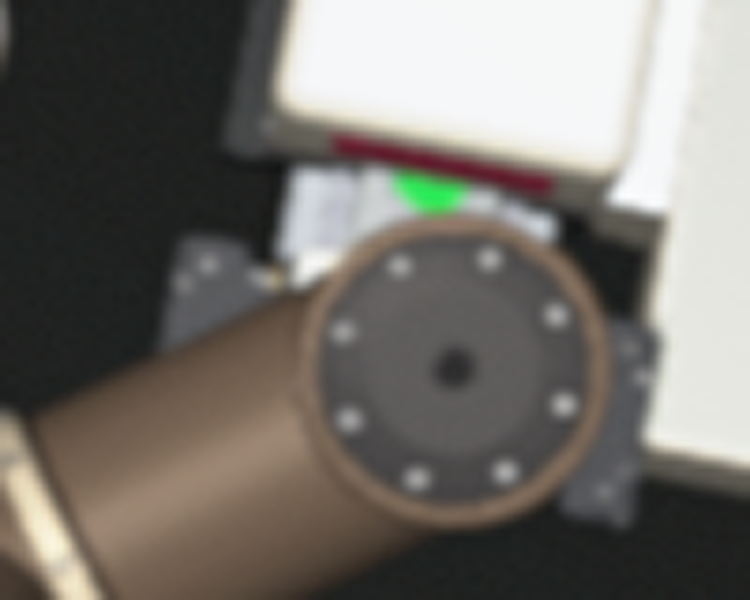

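{"api": "carry_out", "payload": {
  "targets": [
    [[0, 0, 0, 0, 0, 0, -1], [0, 0, 0, 0, 0, 0, -1], [0, 0, 0, 0, 0, 0, -1], [0, 0, 0, 0, 0, 0, -1]]
  ],
  "squeeze": 20
}}

```text
t: 15.9
eef_pos: [0.5183, -0.0203, 0.2179]
ee_rot: [-3.141, -0.21, -0.082]
force: [-0.3, -0.5, -0.5]
width: 0.0092
```

{"api": "carry_out", "payload": {
  "targets": [
    [[0, 0, 0, 0.31, 0, 0.07, -1], [0, 0, 0, 0.31, 0, 0.07, -1], [0, 0, 0, 0.2, 0, 0.04, -1], [0, 0, 0, 0, 0, 0, -1]]
  ]
}}

```text
t: 16.4
eef_pos: [0.5398, -0.022, 0.2177]
ee_rot: [-3.141, -0.211, -0.083]
force: [-0.1, -0.3, -0.4]
width: 0.0008
```

{"api": "carry_out", "payload": {
  "targets": [
    [[0, 0, 0, 0.16, 0, 0.03, -1], [0, 0, 0, 0.08, 0, 0.02, -1], [0, 0, 0, 0, 0, 0, -1]]
  ]
}}

```text
t: 16.77
eef_pos: [0.5455, -0.0225, 0.2179]
ee_rot: [-3.141, -0.211, -0.082]
force: [-0.3, 0.4, 1.5]
width: 0.0001
```

{"api": "carry_out", "payload": {
  "targets": [
    [[0, 0, 0, 0.1, 0, 0.02, -1], [0, 0, 0, 0, 0, 0, -1]]
  ]
}}

```text
t: 17.02
eef_pos: [0.548, -0.0227, 0.2179]
ee_rot: [-3.141, -0.211, -0.082]
force: [0.4, -0.5, -0.0]
width: 0.0006
```

{"api": "carry_out", "payload": {
  "targets": [
    [[0, 0, 0, 0.1, 0, 0.02, -1], [0, 0, 0, 0, 0, 0, -1]]
  ]
}}

```text
t: 17.27
eef_pos: [0.5506, -0.0229, 0.2179]
ee_rot: [-3.141, -0.211, -0.082]
force: [-0.8, -0.1, -0.5]
width: 0.0005
```

```bash
python3 - <<'E'
from feas3 import *
p,R=cur();g=p+arm.grip_depth*R.as_matrix()[:,2];print(arm.get_state()["force"].round(1),arm.get_state()["moment"].round(2), g,tf((0,0,.083),g[:2]-np.array([.646,-.033])))
for n in("top",):
    im,d=arm.grab_frame(n);np.savez(f"{n}6.npz",p=im,d=d)
    a=im[180:340,180:380] if n=="scene" else im[190:270,310:410]
    cv2.imwrite(f"pics/{n}9c.png",cv2.resize(a,(750,600),interpolation=cv2.INTER_CUBIC)[:,:,::-1])
E
```

```text
[-0.8 -0.1 -0.5] [0.07 0.77 0.02] [ 0.58386895 -0.02552446  0.06216702] [-0.06253692  0.00229884]
```

View pics/top9c.png

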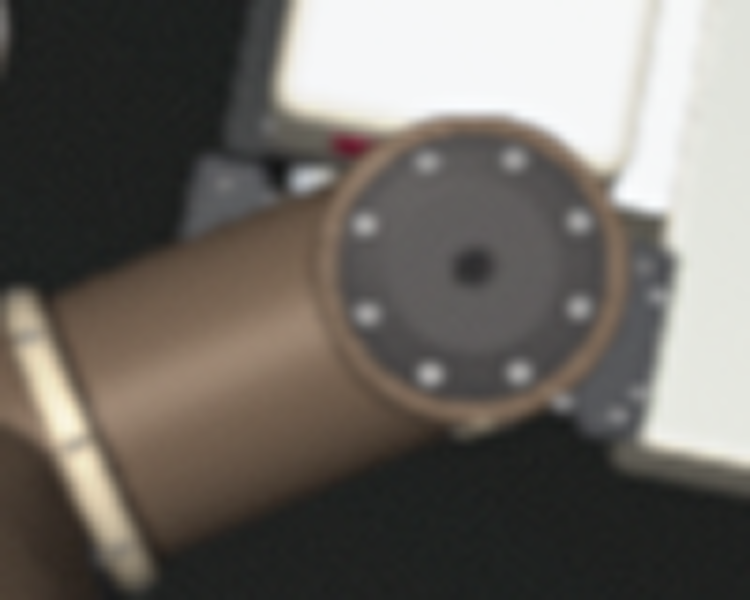

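{"api": "carry_out", "payload": {
  "targets": [
    [[0, 0, 0, 0.08, 0, 0.02, -1], [0, 0, 0, 0, 0, 0, -1]]
  ]
}}

```text
t: 17.58
eef_pos: [0.5519, -0.0232, 0.2177]
ee_rot: [3.142, -0.209, -0.082]
force: [-5.0, 0.9, 3.7]
width: 0.0005
```

{"api": "carry_out", "payload": {
  "targets": [
    [[0, 0, 0, 0.08, 0, 0.02, -1], [0, 0, 0, 0, 0, 0, -1]]
  ]
}}

```text
t: 17.82
eef_pos: [0.5527, -0.0235, 0.2174]
ee_rot: [3.141, -0.207, -0.083]
force: [-13.7, 5.7, 9.5]
width: 0.0001
```

{"api": "carry_out", "payload": {
  "targets": [
    [[0, 0, 0, -0.4, 0, -0.09, -1], [0, 0, 0, -0.5, 0, -0.8, -1], [0, 0, 0, -0.5, 0, -0.8, -1], [0, 0, 0, -0.7, 0.3, -0.8, -1], [0, 0, 0, -0.7, 0.8, -0.8, -1], [0, 0, 0, 0, 0.9, -0.2, -1], [0, 0, 0, 0, 0.9, -0.2, -1], [0, 0, 0, 0, 0.9, 0, -1], [0, 0, 0, 0, 0.9, 0, -1], [0, 0, 0, 0, 0, 0, -1]]
  ]
}}

```text
t: 19.08
eef_pos: [0.4573, -0.1342, 0.2934]
ee_rot: [-3.141, -0.211, -0.084]
force: [0.1, 0.5, 0.3]
width: 0.0005
```

```bash
python3 - <<'E'
from feas3 import *
p,R=cur();g=p+arm.grip_depth*R.as_matrix()[:,2];print(arm.get_state()["force"].round(1),arm.get_state()["moment"].round(2), g)
for n in("scene","top",):
    im,d=arm.grab_frame(n);np.savez(f"{n}7.npz",p=im,d=d);cv2.imwrite(f"pics/{n}10.png",im[:,:,::-1])
    a=im[180:340,180:380] if n=="scene" else im[190:270,310:410]
    cv2.imwrite(f"pics/{n}10c.png",cv2.resize(a,(750,600),interpolation=cv2.INTER_CUBIC)[:,:,::-1])
E
```

```text
[0.1 0.5 0.3] [0.03 0.67 0.01] [ 0.49055429 -0.13688113  0.13767052]
```

View pics/top10c.png

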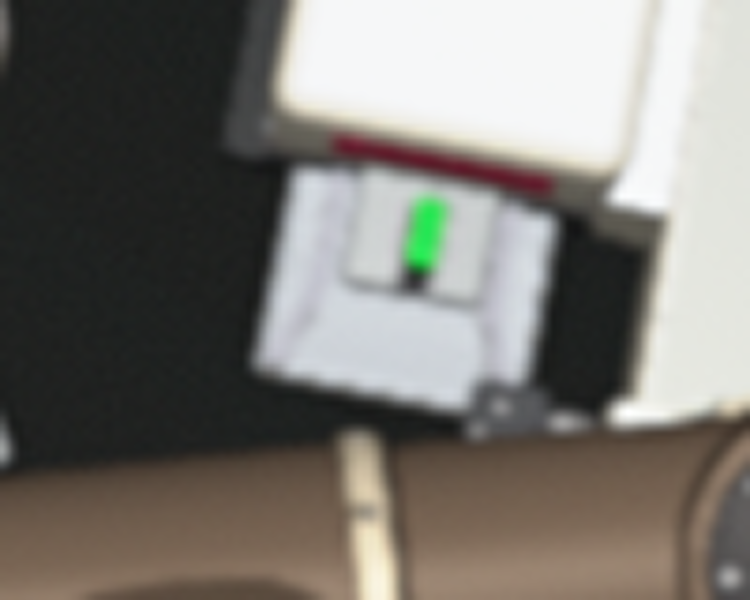

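View pics/scene10.png

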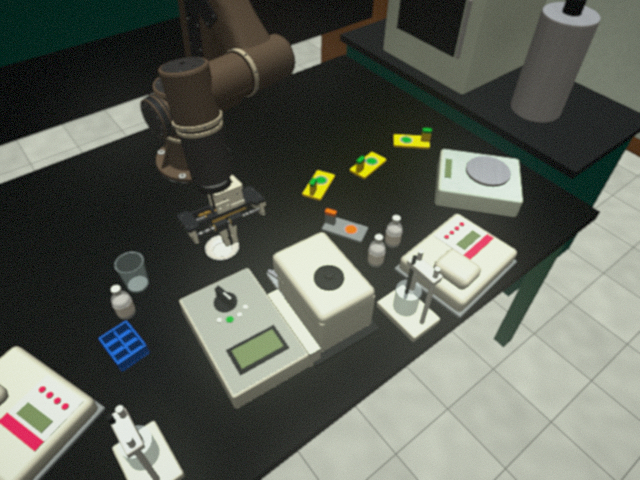

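```bash
python3 - <<'E'
from feas3 import *
f=lambda r,c,z:tf((0,0,.083),plane("top",(190+r/7.5,310+c/7.5),z)[:2]-np.array([.646,-.033]))
print("tail L,R",f(285,347,.027),f(304,477,.027),"mid",f(294,412,.027))
print("apron outer",f(395,362,.015), "corners",f(372,252,.015),f(412,470,.015))
print("fin top rear",f(268,420,.075),"front",f(200,433,.075))
T=np.load("top7.npz");gt=gray(T["p"])
# tail edge + side edge fit, plate bright above shadow? 
car=rect(-.06,-.0,-.03,.03,.027,(1,))
for dl in(.002,.003):print(fit((.658,-.034,-.083),[(gt,"top",car,dl,-1)],(.02,.006,.06)),fit((.658,-.034,-.083),[(gt,"top",car,dl,1)],(.02,.006,.06)))
ap=rect(-.09,0,-.056,.056,.015,(1,));print("apron fit",fit((.646,-.033,-.083),[(gt,"top",ap,.004,1)],(.01,.01,.04)))
E
```

```text
tail L,R [-0.05045283  0.0235146 ] [-0.04745784 -0.03213338] mid [-0.04873971 -0.00428192]
apron outer [-0.09345754  0.00800333] corners [-0.09306896  0.05578118] [-0.09145237 -0.03836538]
fin top rear [-0.04947709 -0.00347048] front [-0.01981478 -0.00347216]
(array([ 0.65370896, -0.04578682, -0.13245091]), np.float64(10.824430465698242)) (array([ 0.6707897 , -0.03888457, -0.21274544]), np.float64(8.391303062438965))
(array([ 0.65336032, -0.04609164, -0.14963269]), np.float64(15.160444259643555)) (array([ 0.67081346, -0.038503  , -0.20117365]), np.float64(11.858555793762207))
apron fit (array([ 0.64524972, -0.03333322, -0.08606977]), np.float64(111.4560317993164))
```

```bash
python3 - <<'E'
from feas3 import *
p,R=cur()
p,R=leg(p,R,(.602,-.2245,.16),.18,0.)
p,R=leg(p,R,(.602,-.2245,.089),.18,0.)
E
```

```text
3 x rot [ 0.07 -0.5  -0.63]
6 x shift [ 0.84  0.77 -0.17]
  -> tcp [ 0.6022 -0.2241  0.3187] err mm [ 0.2  0.4 -0.6]
4 x shift [-0.   0.   0.7]
  -> tcp [ 0.6022 -0.224   0.2487] err mm [0.2 0.5 0.4]
```

{"api": "carry_out", "payload": {
  "targets": [
    [[0.07, -0.5, -0.63, 0, 0, 0, 0], [0.07, -0.5, -0.63, 0, 0, 0, 0], [0.07, -0.5, -0.63, 0, 0, 0, 0], [0, 0, 0, 0.84, 0.77, -0.17, 0], [0, 0, 0, 0.84, 0.77, -0.17, 0], [0, 0, 0, 0.84, 0.77, -0.17, 0], [0, 0, 0, 0.84, 0.77, -0.17, 0], [0, 0, 0, 0.84, 0.77, -0.17, 0], [0, 0, 0, 0.84, 0.77, -0.17, 0], [0, 0, 0, 0, 0, 0, 0], [0, 0, 0, 0, 0, 0, 0]]
  ]
}}

```text
t: 20.55
eef_pos: [0.6021, -0.2232, 0.318]
ee_rot: [-3.139, 0.001, 0.183]
force: [-0.6, -0.1, -1.0]
width: 0.0438
```

```bash
python3 - <<'E'
from feas3 import *
p,R=cur();print(R.as_euler("xyz"),p+arm.grip_depth*R.as_matrix()[:,2])
leg(p,R,(.602,-.2245,.089),.18,0.)
im,d=arm.grab_frame("scene");cv2.imwrite(f"pics/s11c.png",cv2.resize(im[200:340,140:320],(771,600),interpolation=cv2.INTER_CUBIC)[:,:,::-1])
E
```

```text
[-3.13943377e+00  8.80173915e-04  1.83248022e-01] [ 0.60188693 -0.22287424  0.15874699]
4 x shift [-0.    0.01  0.7 ]
  -> tcp [ 0.6022 -0.224   0.248 ] err mm [ 0.2  0.5 -0.3]
```

View pics/s11c.png

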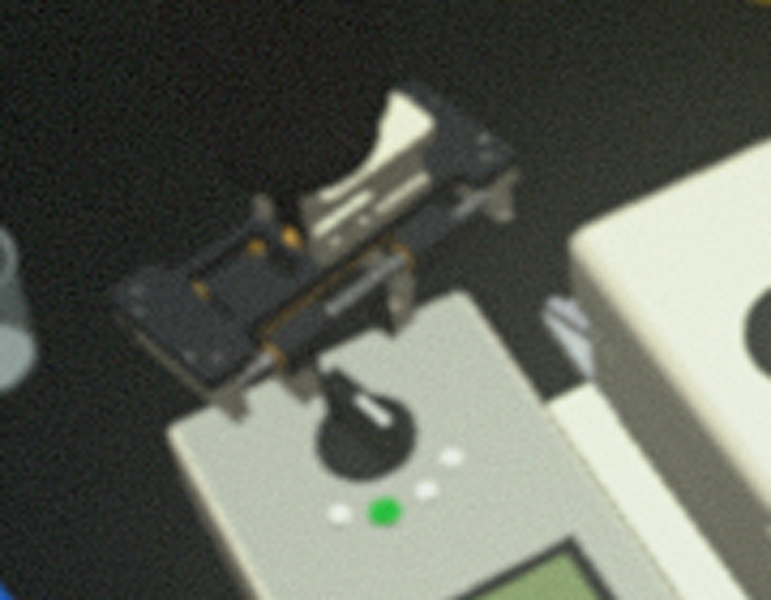

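The fingers hang above and either side of the dial's bar, crop (365,400). I descend and grip it.

{"api": "carry_out", "payload": {
  "targets": [
    [[0, 0, 0, 0, 0.02, 0.7, 0], [0, 0, 0, 0, 0.02, 0.7, 0], [0, 0, 0, 0, 0, 0.7, 0], [0, 0, 0, 0, 0, 0.7, 0], [0, 0, 0, 0, 0, 0, 0]]
  ]
}}

```text
t: 21.22
eef_pos: [0.6023, -0.2247, 0.247]
ee_rot: [-3.139, 0.002, 0.183]
force: [0.3, -0.3, 0.2]
width: 0.0437
```

{"api": "carry_out", "payload": {
  "targets": [
    [[0, 0, 0, 0, 0, 0, -1], [0, 0, 0, 0, 0, 0, -1], [0, 0, 0, 0, 0, 0, -1], [0, 0, 0, 0, 0, 0, -1]]
  ],
  "squeeze": 20
}}

```text
t: 21.72
eef_pos: [0.6022, -0.2227, 0.249]
ee_rot: [-3.136, -0.001, 0.182]
force: [-2.6, 15.5, 7.1]
width: 0.0141
```

{"api": "carry_out", "payload": {
  "targets": [
    [[0, 0, 0, 0, -0.08, 0, -1], [0, 0, 0.6, 0, 0, 0, -1], [0, 0, 0.6, 0, 0, 0, -1], [0, 0, 0.6, 0, 0, 0, -1], [0, 0, 0.6, 0, 0, 0, -1], [0, 0, 0.6, 0, 0, 0, -1], [0, 0, 0.6, 0, 0, 0, -1], [0, 0, 0, 0, 0, 0, -1], [0, 0, 0, 0, 0, 0, -1]]
  ]
}}

```text
t: 22.85
eef_pos: [0.602, -0.2228, 0.249]
ee_rot: [-3.14, 0.001, -0.318]
force: [-2.6, 1.7, 5.6]
width: 0.0135
```

Now I release, rise, and back away to look.

{"api": "carry_out", "payload": {
  "targets": [
    [[0, 0, 0, 0, 0, 0, 0], [0, 0, 0, 0, 0, 0, 0], [0, 0, 0, 0, 0, 0, 0], [0, 0, 0, 0, 0, -0.8, 0], [0, 0, 0, 0, 0, -0.8, 0], [0, 0, 0, 0, 0, -0.8, 0], [0, 0, 0, -0.6, 0, -0.8, 0], [0, 0, 0, -0.9, 0.4, -0.5, 0], [0, 0, 0, -0.9, 0.4, 0, 0], [0, 0, 0, -0.9, 0.4, 0, 0], [0, 0, 0, -0.9, 0.4, 0, 0], [0, 0, 0, 0, 0, 0, 0], [0, 0, 0, 0, 0, 0, 0]]
  ]
}}

```text
t: 24.48
eef_pos: [0.4904, -0.228, 0.3414]
ee_rot: [-3.14, -0.0, -0.32]
force: [0.4, -0.7, 0.3]
width: 0.0438
```

```bash
python3 - <<'E'
from feas3 import *
r=(.53,.68,-.31,-.15,2400);o=[]
for n in("scene","top",):
    im,d=arm.grab_frame(n);np.savez(f"{n}12.npz",p=im,d=d);cv2.imwrite(f"pics/{n}12.png",im[:,:,::-1]);o.append(ortho(n,im,.1,*r))
cv2.imwrite("pics/o12_100.png",np.hstack(o[::-1])[:,:,::-1])
im=np.load("top12.npz")["p"];cv2.imwrite("pics/top12c.png",cv2.resize(im[190:270,310:410],(750,600),interpolation=cv2.INTER_CUBIC)[:,:,::-1])
E
```

```text
(no output)
```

View pics/o12_100.png

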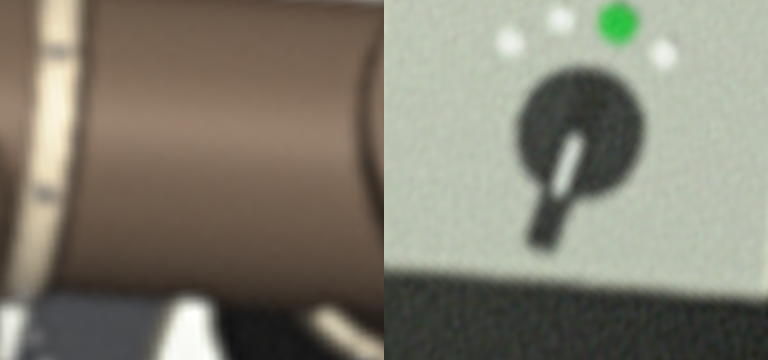

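View pics/scene12.png

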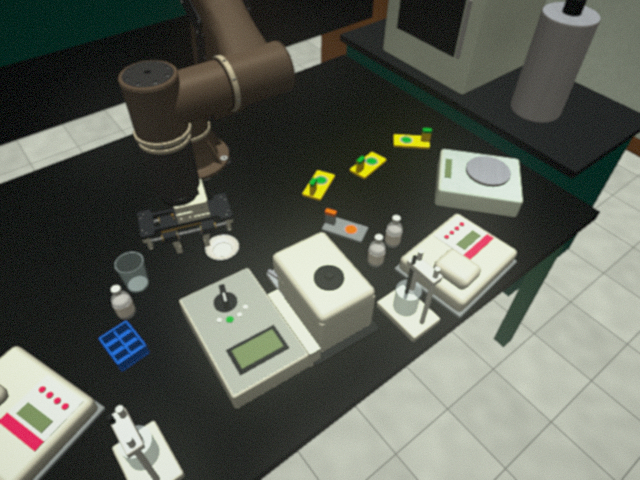

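View pics/top12c.png

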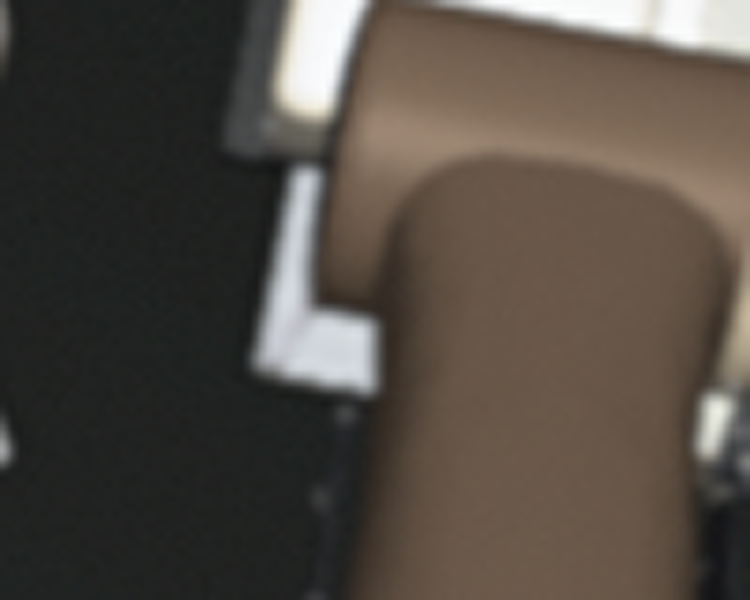

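{"api": "carry_out", "payload": {
  "targets": [
    [[0, 0, 0, 0, 0.9, -0.3, 0], [0, 0, 0, 0, 0.9, -0.3, 0], [0, 0, 0, 0, 0.9, 0, 0], [0, 0, 0, 0, 0.9, 0, 0], [0, 0, 0, 0, 0.9, 0, 0], [0, 0, 0, 0, 0.9, 0, 0], [0, 0, 0, 0, 0.9, 0, 0], [0, 0, 0, 0, 0.9, 0, 0], [0, 0, 0, 0, 0.9, 0, 0], [0, 0, 0, 0, 0.9, 0, 0], [0, 0, 0, 0, 0, 0, 0], [0, 0, 0, 0, 0, 0, 0]]
  ]
}}

```text
t: 26.08
eef_pos: [0.4196, -0.4414, 0.3553]
ee_rot: [-3.14, 0.001, -0.32]
force: [-0.4, 0.3, -0.3]
width: 0.0438
```

```bash
python3 - <<'E'
from feas3 import *
r=(.53,.68,-.31,-.15,2400);o=[]
for n in("scene","top",):
    im,d=arm.grab_frame(n);np.savez(f"{n}13.npz",p=im,d=d);cv2.imwrite(f"pics/{n}13.png",im[:,:,::-1]);o.append(ortho(n,im,.1,*r))
cv2.imwrite("pics/o13_100.png",np.hstack(o[::-1])[:,:,::-1])
im=np.load("top13.npz")["p"];cv2.imwrite("pics/top13c.png",cv2.resize(im[190:270,310:410],(750,600),interpolation=cv2.INTER_CUBIC)[:,:,::-1])
E
```

```text
(no output)
```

View pics/top13.png

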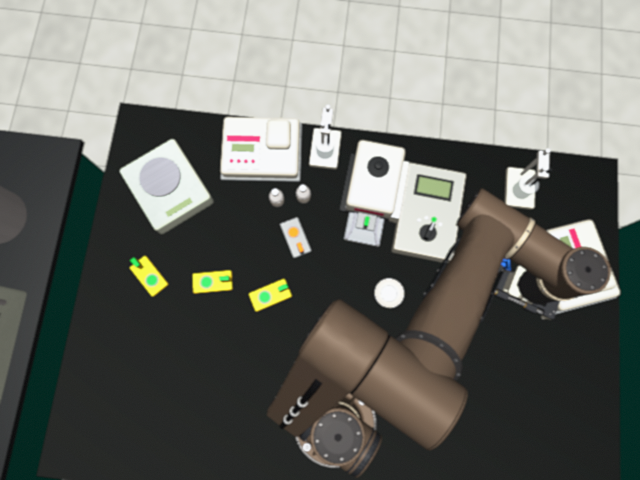

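View pics/top13c.png

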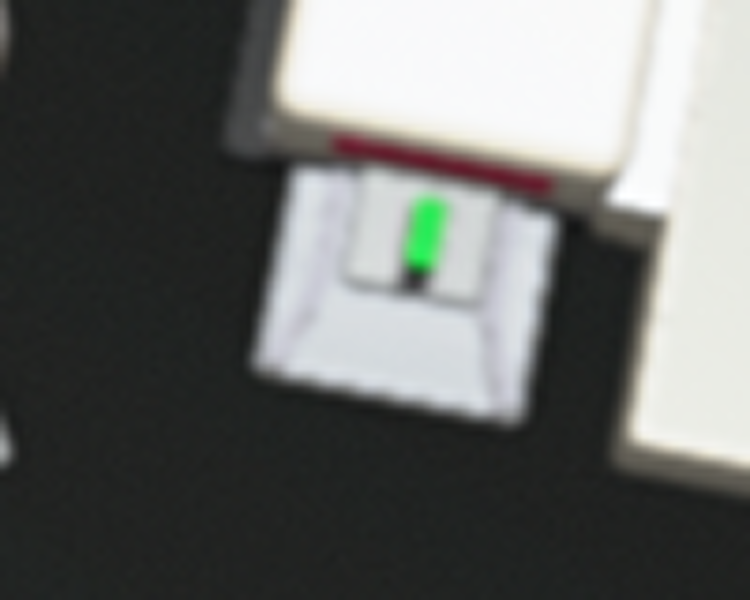

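View pics/o13_100.png

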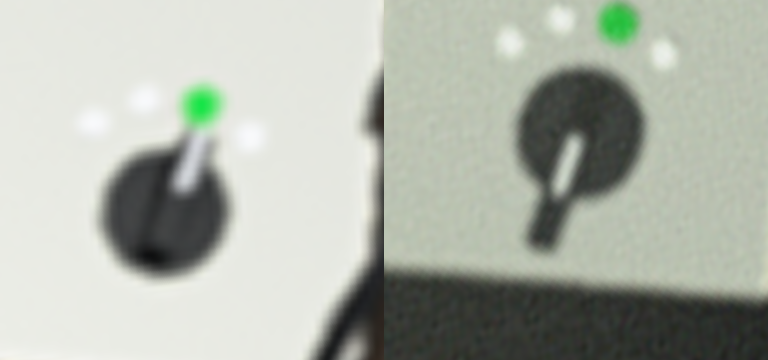

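```bash
python3 - <<'E'
from feas3 import *
T0=np.load("top0.npz");T1=np.load("top13.npz")
d=np.abs(T0["p"][165:330,210:500].astype(int)-T1["p"][165:330,210:500]).max(2);print("changed px near bottles/dish",(d[:40,:120]>60).sum(),(d[105:150,150:205]>60).sum())
print(arm.get_state()["t"],arm.get_state()["force"].round(1),arm.get_state()["qd"].round(3))
arm.job_done()
E
```

```text
changed px near bottles/dish 0 0
26.175 [ 0.9  0.7 -0.4] [ 0.004 -0.006 -0.001  0.002  0.001  0.   ]
the job is handed in; nothing more can be done
```

I slid the green carrier home under the bar and turned the dial one click clockwise to the green dot, then handed the job in at 26.2 s. No verdict was reported.

**Carrier:** I gripped it by the fin and slid it in until the nose was about 48 mm deep. The arm could not reach the advised 25 to 45° lean there (my model reached it only at 45° or more, with the wrist turned over), so I used 12°. I then let go and pushed the fin's rear with closed fingers until it met firm resistance (about 14 N).

**Dial:** I gripped the bar and turned it about 0.5 rad.

**Last checks:**
- **Depth:** In the top view the plate's tail lies 46 to 49 mm outside the mouth, and it should be 48. That puts the nose at about 71 to 74 mm, where 66 to 78 is allowed.
- **Sideways and angle:** The fin and tail read 3.5 to 4 mm to the -y side, within the 6 mm allowed. The fin's edges showed no skew, while the tail edge suggested about 0.05 rad. These two disagree, but both are within 0.08.
- **Dial:** Both cameras show the pointer at the large green dot.
- **Everything else:** The picture areas around the two bottles by the orange carrier and around the dish had not changed. The orange carrier looked unmoved by eye. In the last top view the arm hid the third bottle, the beaker and most of the cuvette box. All three looked in place in the scene view just before, and the fingertips passed well above them afterwards. The arm was clear and still.

**Not explained:** The push also showed sideways and upward force (about 6 N and 10 N). The cause could be friction or a light touch on the instrument.

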